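# Vent a bearing block, snap a push grease gun onto its tilted nipple and hold it

### The arm

A 7-joint arm with a two-finger parallel gripper is mounted at the origin on a cart in front of the work surface, level with it; the furniture and walls round the work are solid. World frame = base frame: x ahead of the robot, y to its left, z up, the work surface at z = 0. Lengths are in m, angles in rad, forces in N, time in s.
With the tool pointing down it reaches from about 0.425 to 0.925 m from the base axis. Payload 6.8 kg.
Tool frame: the origin (TCP) lies on the centre line of the jaws, within the pads' length; the fingertips stand 25 mm ahead of it and the grasp point (between the pads) lies 6 mm ahead of it; z points along the fingers, y is the line along which they close (so a half turn about z gives the same grasp; the last joint's range is limited). The gripper opens to 85 mm and grips with 20 to 120 N. Pads are 22 mm wide; open, the fingers measure 114 mm over their backs; the gripper's body (76 mm by 85 mm) begins 54 mm behind the grasp point. The pads swing forward as they close: fully open they stand 13 mm farther back than shut.
Start: joints at [1.15, 0.477, 0.022, 1.555, -0.011, 1.109, -0.083], TCP at [0.208, -0.642, 0.224] pointing down, gripper open.
Joint ranges: [-2.96, 2.96], [-0.34, 2.1], [-1.41, 1.46], [0.24, 2.44], [-1.37, 4.51], [0.17, 1.92], [-2.96, 2.96]. Speed limits (rad/s): [2.39, 2.39, 3.14, 3.14, 3.14, 3.14, 3.14].

### API

Orientations are given as a rotation vector (axis times angle).
In Python, from bench import telemetry, grab_frame, job gives the robot as it stands.
- The arm moves only by the tool apply_moves, never from a script. Its argument "rows" is a list of rows, each a list of 2 entries, a list of its own where there are three numbers: the shift along the tool's x, y, z each as a share of 250 mm, from -1 to 1, then the turn, a rotation vector about the tool's x, y, z each as a share of pi rad, from -1 to 1. A call has 1 to 10 rows; each row is the pose to reach, as a shift and turn from the pose commanded when the call began, along the tool's axes at that moment, turning the shorter way round; what a row does not reach only later rows make up. A row lasts 1/8 s, in which the tool goes at most 62.5 mm and 10.7 degrees, less where a joint would pass 70% of its speed; a pose out of reach is approached as far as the arm can. A call with a number of a shift or a turn outside -1 to 1 is refused whole. A call with a gripper value outside its range is refused whole. "jaw" is the gripper's target within -1 to 1 (fully open at 1, half-way at 0, shut at -1), set as the call begins (left out, the last holds). The fingers move at their own pace and stop on an object; "newtons" is the grip in N (left out, the last holds). Time passes only in rows, so rows that repeat a pose let the fingers close. It gives the time, the measured TCP pose, the force, the opening and the grip force at its end, in the units of the state.
- telemetry.get_obs(): the state, without advancing time (a new reading comes with each control period).
- grab_frame(name): name is "scene" or "top" or "wrist"; returns a dict with "frame" (384x512x3 uint8, red, green, blue), "vertical_fov" (degrees; the focal length in pixels is half the picture's height over the tangent of half this angle, whatever the lens; pixels are square), "cx", "cy" (the principal point, pixels), "origin" and "attitude" of the camera in the world. Camera axes: x right, y up, looking along -z (the intrinsics and any distortion apply to the point x, -y, -z); pixel columns grow to the right and rows downward; lengths in m; the calibration is good to about 2 mm. The wrist camera is an equidistant fisheye: a pixel r from the principal point sees the ray r / f radians off the axis. A picture is of the moment at which its call begins. There is no depth.
- job.hand_in(): hands the job in; it is judged then, once.
The state is a dict: "clock": time; "joints": joint angles; "qvel": joint speeds; "tau": joint torques, N m; "tcp_pos": TCP position; "orientation": TCP orientation; "contact_force": force on the tool from outside, world axes, zero at the start; "moment": the same for the moment, N m; "grip_width": finger opening in m; "gripper_force": force on a finger pad.
Only numpy, scipy, OpenCV 4.12 (cv2) and the standard library are available. Lean on these libraries where they do the work, as an engineer would, in place of code of your own. Each camera call takes 0.05 s, during which the arm holds its last target. There are 200 camera calls.

### The job

Vent the bearing block: twist the spring-return bar knob on its base plate clockwise to its stop, then let go so that it springs back. Then take the push grease gun out of its stand, press its nozzle squarely onto the block's tilted grease nipple until it snaps on, and keep pushing until the nozzle is more than half-way into the barrel. Finish still gripping the gun and holding it pressed in like that against its spring; leave the tub, the sanding block and the tape roll where they are.

Things in the scene. Friction and masses are not known exactly. Their poses are not given: they have to be found in the camera images.
- bearing_block: Grey bearing block on a steel base plate 84 x 220 x 12 mm, bolted down. Origin: centre of the plate's underside; z up, y along the plate. A round housing (64 mm across, axis along y, 50 mm up) stands 52 mm to +y; its shaft spans y +12 to +102 mm. The nipple leans out of the housing's top towards -x; the knob stands at y -65 mm. A thin pipe joins them, under 35 mm up.
- nipple_tip (a point): Tip of the steel grease nipple; z points out along its axis, which leans 25 degrees from vertical towards the block's -x. 52 mm to +y and 30 mm to -x of the block's origin, 113 mm above the table. Behind the tip: a cone from 6 to 12 mm diameter over 5 mm, 12 mm head to 7 mm, 8 mm neck from 9.5 to 21.5 mm, then a 17 mm hexagon and a 24 mm round boss.
- vent_grip (a point): Point on the vent knob's vertical axis at the height to grip (58 mm above the table). It turns with the knob; its x axis lies along the black bar grip, which is 46 mm long, 12 mm thick (along y) and spans from 17 mm below to 13 mm above this point; under it is a 34 mm round skirt 6 mm thick, on a steel valve body 48 mm across.
- vent_knob (a joint): Turn of the vent knob in rad: 0 at rest (bar along the block's x), grows clockwise seen from above to its stop at 1.2. A spring (0.03 N m at rest, 0.13 N m at the stop) returns it to 0 when it is let go.
- gun_stand: Fixed dark steel stand, 70 x 70 x 60 mm high, with an upright 27 mm hole 54 mm deep in the middle of its top; holds the grease gun upright, nozzle down. Origin: centre of its underside. It and the tub may have changed places.
- grease_gun: Push grease gun (0.3 kg), round about its z axis, which points away from the nozzle. Origin: centre of the barrel's lower shoulder, resting on the stand's top. Along z: barrel 36 mm diameter to 26 mm, black collar 44 mm to 33 mm, steel grip 28 mm diameter from 33 to 81 mm (hold here from the end, fingertips just above the collar), cap 31 mm to 87 mm. Nozzle mouth 47 mm below the origin.
- gun_nozzle (a joint): How far the nozzle is pushed into the barrel, in m: 0 at rest, 0.012 at its stop. The spring pushes back with 5 N at 0 and 14 N at 0.012; more than half-way is more than 0.006.
- nozzle_mouth (a point): Centre of the nozzle's open mouth (z along the gun's z). Nozzle head 23 mm outside diameter; bore 14 mm diameter, 16 mm deep. Four sprung jaws 4.5 mm inside the mouth leave 8.6 mm between them and snap into the neck behind the nipple's head; passing the head takes about 11 N, so the nozzle first gives 6 to 9 mm, then jumps home.
- nozzle_seat (a point): Centre of the bottom of the nozzle's bore, 16 mm from the mouth. Snapped on, it lies within about 2 mm of the nipple's tip; before the jaws pass the head it stays 4 mm or more away.
- orange_tub: Round tub with orange lid, 77 mm across, 57 mm high, loose; leave it alone. Origin: centre of its underside.
- sand_block: Wooden sanding block 46 x 80 x 28 mm, loose; leave it alone. Origin: centre of its underside.
- tape_clear: Small roll of pale tape, 60 mm across, 19 mm high, lying loose; leave it alone. Origin: centre of its underside.
Mind the look-alikes: they are no part of the job. Leave any orange look-alike of the grease_gun alone.

How it is judged:
On the way, in this order (a step that is already met when the one before it is completed fails the run):
1. the vent knob is turned clockwise to its stop (value of joint vent_knob above 1.08 rad), for 0.1 s.
2. the vent knob is let go and has sprung back (value of joint vent_knob below 0.12 rad and contact force between each of the arm, the fingers and bearing_block below 0.1 N), for 0.1 s.
3. the gun's nozzle has snapped squarely onto the nipple (distance between nozzle_seat and nipple_tip below 0.003 m and angle between the z axis of grease_gun and the z axis of nipple_tip, either way round below 0.12 rad), for 0.1 s.
At the end, for the whole second after the job is handed in: Nozzle snapped on (bottom of its bore within 3 mm of the nipple tip, axes within 0.12 rad), pushed at least 5.5 mm into the barrel and pressing on the nipple with over 4 N; gun at rest, gripped by the fingers, out of its stand; vent knob back under 0.12 rad (all of step 3 and value of joint gun_nozzle above 0.0055 m and contact force between the fingers and grease_gun above 3 N and contact force between grease_gun and bearing_block above 4 N and contact force between grease_gun and gun_stand below 0.1 N and linear speed of grease_gun below 0.02 m/s and value of joint vent_knob below 0.12 rad); the arm keeps its last pose, push and grip.
It fails at once if the tub is moved more than 30 mm (distance of orange_tub from where it was at the start of the episode above 0.03 m).
It fails at once if the sanding block is moved more than 30 mm (distance of sand_block from where it was at the start of the episode above 0.03 m).
It fails at once if the tape roll is moved more than 30 mm (distance of tape_clear from where it was at the start of the episode above 0.03 m).
It also fails if it takes over 54 s, if anything falls off the work surface, if the arm or the gripper's body presses on something with over 40 N, if the wrist force passes 120 N, or if a joint passes its speed limit or range.

## Working session

There is one attempt and no reset: what is moved stays moved. The work goes in short steps, Python scripts to look and compute and a tool call to move; the robot and the scene stay as the last step left them, time stands still between calls to the robot, and variables do not carry over. Pictures are saved under pics/ and viewed, at most 10 in all, crops included, and the job is handed in when it is done.

Besides the shell and the picture viewer there is one more tool, called after ">>>" as name(argument=value, ...) on one line, values as JSON. apply_moves: Moves the arm, as the interface text tells. Its arguments: {"type":"object","properties":{"rows":{"type":"array"},"jaw":{"type":"number"},"newtons":{"type":"number"}},"required":["rows"]}

```bash
mkdir -p pics; ls
python3 - <<'E'
from bench import telemetry, grab_frame
import cv2,numpy as np
o=telemetry.get_obs();print(o['tcp_pos'],o['orientation'],o['grip_width'],o['clock'])
for n in ['scene','top']:
    f=grab_frame(n);cv2.imwrite(f'pics/{n}0.png',cv2.resize(f['frame'][:,:,::-1],(800,600)))
    np.savez(f'pics/{n}0.npz',**{k:np.array(v) for k,v in f.items()})
    print({k:v for k,v in f.items() if k!='frame'})
E
```

```text
pics
[ 0.20749607 -0.64166092  0.22261202] [-3.10144550e+00 -4.88977439e-01  6.32824329e-04] 0.0852165387915572 0.0
{'vertical_fov': 45.10983044901383, 'cx': 254.92553778515241, 'cy': 195.30661204876725, 'origin': array([-0.20452789,  0.52651906,  1.03864207]), 'attitude': array([ 0.42175465, -0.82986222, -2.08373523])}
{'vertical_fov': 50.083616716083796, 'cx': 252.04129233996508, 'cy': 192.8293339921013, 'origin': array([ 0.36708042, -0.02454468,  1.23840234]), 'attitude': array([ 0.10290694, -0.11841777, -1.54938958])}
```

View pics/scene0.png

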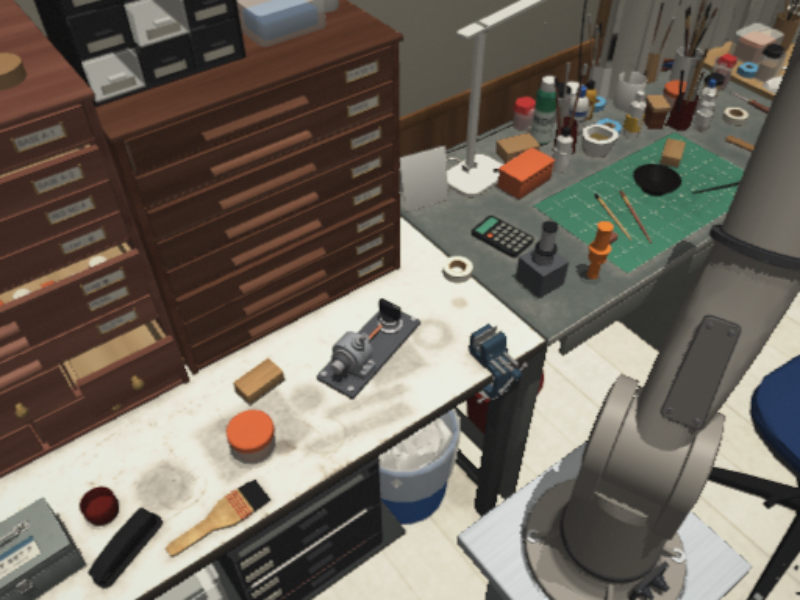

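View pics/top0.png

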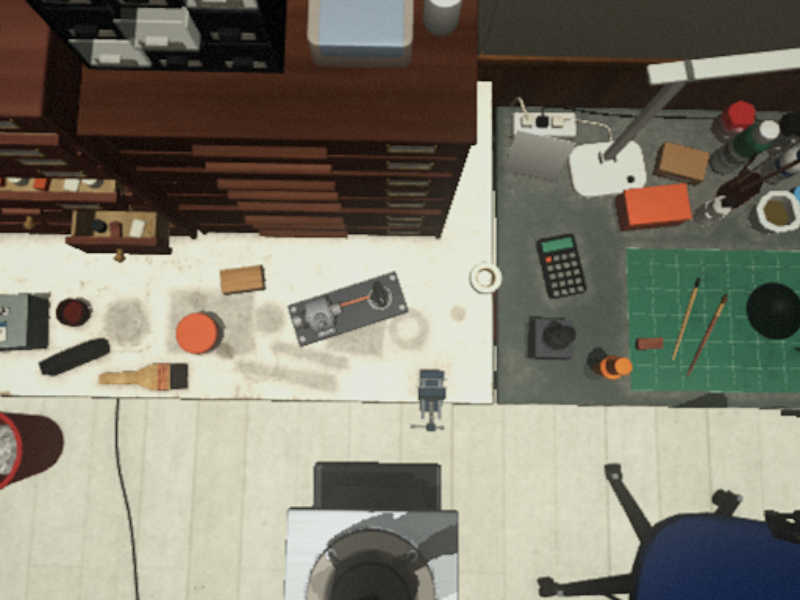

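The scene view shows the bearing block near (370,345), with its knob at (390,310). The gun and stand are at (543,260), the orange look-alike at (600,248), the tub at (250,435), the sanding block at (259,380) and the tape at (458,268). In the top view the plate corners are about (289,308), (395,272), (408,308) and (302,345), and the gun cap is near (560,333). Next I'll take enlarged crops and make rough measurements.

```bash
cat > h.py <<'E'
import numpy as np,cv2
from scipy.spatial.transform import Rotation as R
def load(p): return dict(np.load(p))
def foc(f): return f['frame'].shape[0]/2/np.tan(np.radians(f['vertical_fov'])/2)
def ray(f,u,v,fish=False):
    F=foc(f);x=(u-f['cx'])/F;y=(v-f['cy'])/F
    if fish:
        r=np.hypot(x,y);s=np.sin(r)/max(r,1e-9);d=np.array([x*s,-y*s,-np.cos(r)])
    else: d=np.array([x,-y,-1.])
    d=R.from_rotvec(f['attitude']).apply(d);return f['origin'],d/np.linalg.norm(d)
def onz(f,u,v,z,fish=False):
    o,d=ray(f,u,v,fish);return o+d*(z-o[2])/d[2]
def proj(f,p,fish=False):
    q=R.from_rotvec(f['attitude']).inv().apply(np.array(p)-f['origin']);F=foc(f)
    x,y,z=q[0],-q[1],-q[2]
    if fish:
        r=np.hypot(x,y);t=np.arctan2(r,z);return f['cx']+F*t*x/r,f['cy']+F*t*y/r
    return f['cx']+F*x/z,f['cy']+F*y/z
def tri(rs):
    A=np.zeros((3,3));b=np.zeros(3)
    for o,d in rs:
        P=np.eye(3)-np.outer(d,d);A+=P;b+=P@o
    x=np.linalg.solve(A,b);return x,[np.linalg.norm((np.eye(3)-np.outer(d,d))@(x-o)) for o,d in rs]
E
python3 - <<'E'
from h import *
t=load('pics/top0.npz');s=load('pics/scene0.npz');k=.64
for c in [(289,308),(395,272),(408,308),(302,345)]: print('plate',onz(t,c[0]*k,c[1]*k,.012).round(3))
print('cap',onz(t,562*k,332*k,.147).round(3), onz(s,549*k,228*k,.147).round(3))
print('stand',onz(t,549*k,337*k,.06).round(3))
def crop(f,x,y,w,h,z): return cv2.resize(f['frame'][y:y+h,x:x+w,::-1],(w*z,h*z),interpolation=cv2.INTER_CUBIC)
a=crop(t,180,165,86,62,4);b=crop(t,330,192,86,62,4);c=crop(s,200,185,86,62,4);d=crop(s,325,130,86,62,4)
cv2.imwrite('pics/m.png',np.vstack([np.hstack([a,b]),np.hstack([c,d])]))
E
```

```text
plate [0.525 0.166 0.012]
plate [ 0.599 -0.036  0.012]
plate [ 0.529 -0.063  0.012]
plate [0.454 0.138 0.012]
cap [ 0.475 -0.323  0.147] [ 0.468 -0.325  0.147]
stand [ 0.474 -0.322  0.06 ]
```

View pics/m.png

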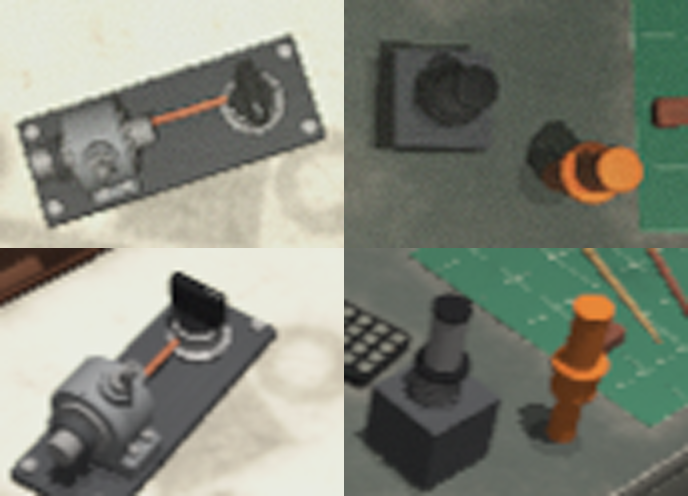

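The crops show the plate corners, the knob bar across the plate, the nipple boss (crop (103,160) in the top view) and the gun cap (scene crop (454,309)). The stand's top face spans crop (396,45) to (495,150). Next is a pose fit from these points.

Run:
```python
from h import *
t=load('pics/top0.npz');s=load('pics/scene0.npz')
g=t['frame'][165:227,180:266].astype(np.uint8)
gray=cv2.cvtColor(g,cv2.COLOR_RGB2GRAY);m=(gray<135).astype(np.uint8)
c=max(cv2.findContours(m,0,2)[0],key=cv2.contourArea);h=np.array([onz(t,180+p[0][0],165+p[0][1],.012)[:2] for p in c],np.float32)
print('minrect',cv2.minAreaRect(h))
P=np.array([onz(t,180+x/4-.4,165+y/4-.4,.012)[:2] for x,y in [(18,120),(290,36),(327,135),(52,228)]])
# model corners: (+x,+y),(+x,-y),(-x,-y),(-x,+y)
M=np.array([[42,110],[42,-110],[-42,-110],[-42,110]])/1e3
c0=P.mean(0);H=M.T@(P-c0);th=np.arctan2(H[0,1]-H[1,0],H[0,0]+H[1,1])
Rz=np.array([[np.cos(th),-np.sin(th)],[np.sin(th),np.cos(th)]])
print('c',c0,'yaw deg',np.degrees(th),'res',(P-c0-M@Rz.T).round(4).tolist())
for n,p in dict(knob=(0,-.065),tip=(-.03,.052)).items(): print(n,c0+Rz@p)
for z,pts in [(.147,[((454-344)/4+325,(309-248)/4+130)])]:
    print('cap scene',onz(s,*pts[0],z))
print('cap top',onz(t,330+(472-344)/4,192+78/4,.147))
q=[onz(t,330+(x-344)/4,192+y/4,.06)[:2] for x,y in [(396,45),(497,53),(495,150),(392,146)]]
print('stand',np.mean(q,0),np.array(q).round(3).tolist())
q=[onz(s,325+(x-344)/4,130+(y-248)/4,.06)[:2] for x,y in [(372,402),(420,363),(499,404),(437,443)]]
print('standS',np.mean(q,0),np.array(q).round(3).tolist())
from bench import telemetry
o=telemetry.get_obs();print(R.from_rotvec(o['orientation']).as_matrix().round(3))
```

```text
minrect ((0.5261158347129822, 0.05383899807929993), (0.08381667733192444, 0.21787530183792114), 19.1933650970459)
c [0.52745265 0.0529278 ] yaw deg 19.374736298580615 res [[0.0017, -0.0016], [-0.003, 0.0026], [0.0011, 0.0013], [0.0003, -0.0023]]
knob [ 0.54901609 -0.00839119]
tip [0.48190083 0.09203063]
cap scene [ 0.46818375 -0.32963095  0.147     ]
cap top [ 0.47769319 -0.32880409  0.147     ]
stand [ 0.47146965 -0.33327037] [[0.509, -0.298], [0.505, -0.372], [0.435, -0.369], [0.436, -0.295]]
standS [ 0.46462746 -0.32043245] [[0.493, -0.284], [0.503, -0.345], [0.432, -0.361], [0.43, -0.292]]
[[ 0.951  0.308 -0.001]
 [ 0.308 -0.951  0.002]
 [-0.    -0.002 -1.   ]]
```

>>> apply_moves(rows=[[[0.96, -0.92, -0.1], [0, 0, 0]], [[0.96, -0.92, -0.1], [0, 0, 0]], [[0.96, -0.92, -0.1], [0, 0, 0]], [[0.96, -0.92, -0.1], [0, 0, 0]], [[0.96, -0.92, -0.1], [0, 0, 0]], [[0.96, -0.92, -0.1], [0, 0, 0]]], jaw=0)

```text
clock: 0.85
tcp_pos: [0.3674, -0.3455, 0.2488]
orientation: [-3.101, -0.499, -0.001]
contact_force: [-0.1, -0.7, 0.1]
grip_width: 0.0426
gripper_force: 0.0
```

```bash
cat >> h.py <<'E'
def shift(target,rv=None):
    "shift (shares) and turn (shares) from measured pose to target pose, tool axes"
    from bench import telemetry
    o=telemetry.get_obs();T=R.from_rotvec(o['orientation'])
    s=T.inv().apply(np.array(target)-o['tcp_pos'])/.25
    r=(T.inv()*rv).as_rotvec()/np.pi if rv is not None else 0
    print('tcp',o['tcp_pos'].round(4),'q',np.round(o['joints'],2),'shift',s.round(3),'turn',np.round(r,3),'t',o['clock'])
def down(yaw): # tool x at yaw, tool z down
    c,s=np.cos(yaw),np.sin(yaw);return R.from_matrix(np.array([[c,s,0],[s,-c,0],[0,0,-1]]))
def snap(n,out):
    from bench import grab_frame
    f=grab_frame(n);np.savez(f'pics/{out}.npz',**{k:np.array(v) for k,v in f.items()})
    cv2.imwrite(f'pics/{out}.png',cv2.resize(f['frame'][:,:,::-1],(800,600)));return f
E
python3 - <<'E'
from h import *
snap('wrist','w1')
shift([.549,-.008,.16],down(np.radians(19.3)))
E
```

```text
tcp [ 0.3682 -0.3445  0.2489] q [ 0.75  0.18 -0.13  1.92  0.02  1.05 -0.65] shift [ 1.109 -1.05   0.358] turn [-0.    -0.    -0.005] t 0.9
```

View pics/w1.png

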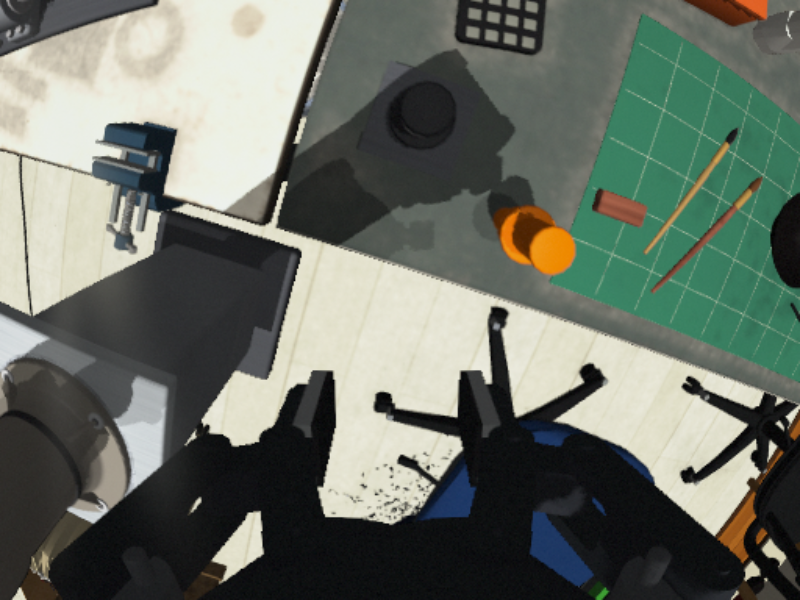

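The gun cap sits at (430,107) in the wrist view, directly above the stand. The look-alike is at (552,250).

>>> apply_moves(rows=[[[0.9, -0.85, 0.0], [0, 0, -0.005]], [[0.9, -0.85, 0.0], [0, 0, -0.005]], [[0.9, -0.85, 0.0], [0, 0, -0.005]], [[0.9, -0.85, 0.0], [0, 0, -0.005]], [[0.9, -0.85, 0.0], [0, 0, -0.005]], [[0.9, -0.85, 0.0], [0, 0, -0.005]]])

```text
clock: 1.65
tcp_pos: [0.5157, -0.0735, 0.2484]
orientation: [-3.095, -0.526, -0.002]
contact_force: [-1.1, -0.6, 0.4]
grip_width: 0.0427
gripper_force: 0.0
```

Run:
```python
from h import *
w=load('pics/w1.npz');k=.64
print('cap w',onz(w,432*k,104*k,.147,True))
s=load('pics/scene0.npz');t=load('pics/top0.npz')
print(tri([ray(w,432*k,104*k,True),ray(s,352.5,145.25)]),tri([ray(w,432*k,104*k,True),ray(s,352.5,145.25),ray(t,362,211.5)]))
snap('wrist','w2')
shift([.549,-.008,.16],down(np.radians(19.3)))
```

```text
cap w [ 0.4736876  -0.33047069  0.147     ]
(array([ 0.47239712, -0.3317237 ,  0.14380336]), [np.float64(0.00203184243094862), np.float64(0.0020318424309485736)]) (array([ 0.47476685, -0.33168689,  0.142074  ]), [np.float64(0.0011228506408007546), np.float64(0.003911760813204083), np.float64(0.00374277433501519)])
tcp [ 0.5145 -0.0767  0.2481] q [ 0.33  0.22 -0.35  1.87  0.09  1.06 -1.29] shift [ 0.22  -0.214  0.353] turn [-0.     0.    -0.001] t 1.7
```

View pics/w2.png

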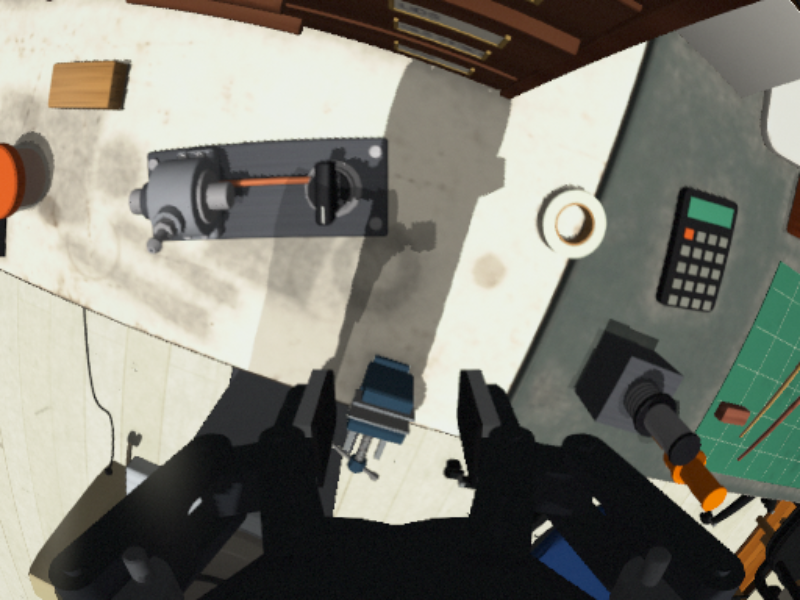

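The bar is at about (324,192) and upright in the image, so the tool is already aligned with the block. The nipple tip is at about (153,245). I'll compare these with the predicted positions.

Run:
```python
from h import *
w=load('pics/w2.npz');k=.64
g=cv2.cvtColor(w['frame'],cv2.COLOR_RGB2GRAY)
m=(g<45).astype(np.uint8)[95:150,190:240]
c=max(cv2.findContours(m,0,2)[0],key=cv2.contourArea);x,y,ww,hh=cv2.boundingRect(c);print('bar bbox',(x+190)/k,(y+95)/k,ww/k,hh/k)
print('bar centre@.071',onz(w,x+190+ww/2,y+95+hh/2,.071,True))
print('bar expected px',np.array(proj(w,[.549,-.008,.071],True))/k)
print('tip expected px',np.array(proj(w,[.482,.092,.113],True))/k,'meas@.113',onz(w,153*k,244*k,.113,True))
P=[onz(w,a*k,b*k,.012,True)[:2] for a,b in [(386,137),(388,235)]];print('plate -y corners',P, np.degrees(np.arctan2(*(P[0]-P[1])[::-1])))
c0=np.array([.527,.0532]);th=np.radians(19.3);Rz=np.array([[np.cos(th),-np.sin(th)],[np.sin(th),np.cos(th)]])
print('exp',[c0+Rz@p for p in ([.042,-.11],[-.042,-.11])])
```

```text
bar bbox 309.375 160.9375 42.1875 64.0625
bar centre@.071 [ 0.54861026 -0.01242027  0.071     ]
bar expected px [324.77053589 190.54849749]
tip expected px [153.87998085 248.30879951] meas@.113 [0.48477757 0.09331385 0.113     ]
plate -y corners [array([ 0.60012114, -0.03473865]), array([ 0.52284649, -0.06322426])] 20.235309119645
exp [array([ 0.60299622, -0.0367365 ]), array([ 0.52371694, -0.06449971])]
```

>>> apply_moves(rows=[[[0.22, -0.214, 0.3], [0, 0, 0]], [[0.22, -0.214, 0.35], [0, 0, 0]], [[0.22, -0.214, 0.5], [0, 0, 0]], [[0.22, -0.214, 0.7], [0, 0, 0]], [[0.22, -0.214, 0.71], [0, 0, 0]], [[0.22, -0.214, 0.71], [0, 0, 0]]])

```text
clock: 2.45
tcp_pos: [0.5494, -0.0111, 0.0722]
orientation: [3.099, 0.511, 0.001]
contact_force: [0.6, 0.5, -0.1]
grip_width: 0.0425
gripper_force: 0.0
```

Run:
```python
from h import *
shift([.549,-.008,.070],down(np.radians(19.3)))
```

```text
tcp [ 0.5494 -0.0111  0.0722] q [ 0.17  0.49 -0.34  1.96  0.24  0.73 -1.55] shift [ 0.003 -0.012  0.009] turn [ 0.    -0.    -0.003] t 2.45
```

>>> apply_moves(rows=[[[0.003, -0.012, 0.005], [0, 0, 0]], [[0.003, -0.012, 0.005], [0, 0, 0]], [[0.003, -0.012, 0.005], [0, 0, 0]], [[0.003, -0.012, 0.005], [0, 0, 0]]], jaw=-1, newtons=40)

```text
clock: 2.95
tcp_pos: [0.5487, -0.0067, 0.0702]
orientation: [3.099, 0.514, 0.001]
contact_force: [-0.1, 0.2, -0.3]
grip_width: -0.0002
gripper_force: 0.0
```

>>> apply_moves(rows=[[[0, 0, 0], [0, 0, 0.06]], [[0, 0, 0], [0, 0, 0.12]], [[0, 0, 0], [0, 0, 0.18]], [[0, 0, 0], [0, 0, 0.24]], [[0, 0, 0], [0, 0, 0.3]], [[0, 0, 0], [0, 0, 0.35]], [[0, 0, 0], [0, 0, 0.38]], [[0, 0, 0], [0, 0, 0.395]], [[0, 0, 0], [0, 0, 0.395]]])

```text
clock: 4.08
tcp_pos: [0.5485, -0.0066, 0.0699]
orientation: [2.821, -1.383, -0.0]
contact_force: [-1.0, 0.5, -1.2]
grip_width: 0.0002
gripper_force: 0.0
```

Run:
```python
from h import *
from bench import telemetry
shift([.549,-.008,.070],down(np.radians(19.3)))
o=telemetry.get_obs();print(o['contact_force'],o['moment'],o['grip_width'])
```

```text
tcp [ 0.5485 -0.0066  0.0699] q [-0.08  0.47 -0.03  1.98  0.02  0.69 -2.6 ] shift [ 0.006  0.002 -0.001] turn [ 0.     0.    -0.397] t 4.075
[-0.95797659  0.48763958 -1.19044407] [-0.0701909  -0.03043918 -0.01628789] 0.0001636652199279635
```

The fingers closed on nothing, so I'll look.

Run:
```python
from h import *
a=snap('scene','s3');b=snap('wrist','w3')
A=cv2.resize(a['frame'][160:270,190:300,::-1],(400,400),interpolation=2)
B=cv2.resize(b['frame'][:,:,::-1],(400,300))
t=snap('top','t3');C=cv2.resize(t['frame'][150:250,170:290,::-1],(360,300))
I=np.zeros((600,800,3),np.uint8);I[:400,:400]=A;I[:300,400:]=B;I[300:,400:760]=C;cv2.imwrite('pics/m3.png',I)
```

```text
(no output)
```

View pics/m3.png

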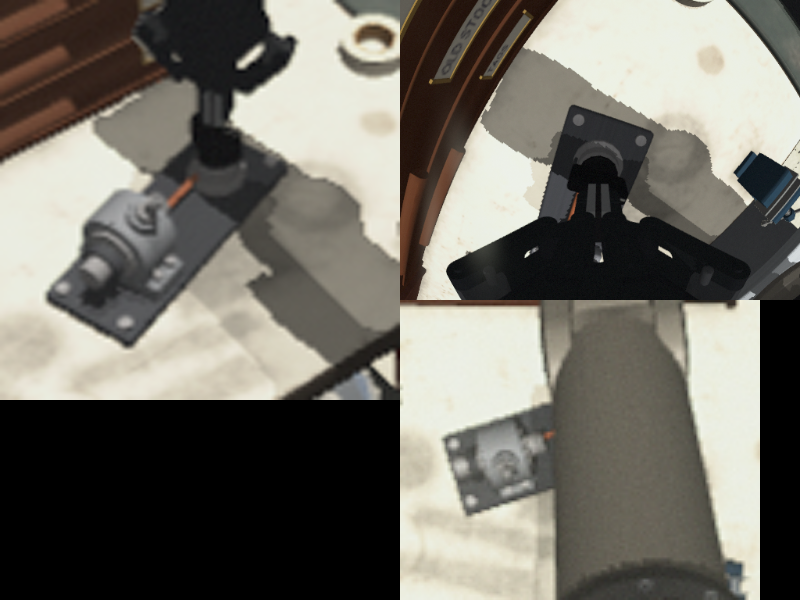

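The bar still lies along its rest direction while the fingers sit shut above or beside it. I'll project the expected points to find the offset.

Run:
```python
from h import *
s=load('pics/scene0.npz');s3=load('pics/s3.npz');w=load('pics/w3.npz')
c0=np.array([.5265,.0535]);th=np.radians(19.3);ex=np.array([np.cos(th),np.sin(th)]);kn=np.array([.549,-.008])
I=cv2.resize(s['frame'][160:270,190:300,::-1],(400,400),interpolation=2);J=cv2.resize(s3['frame'][160:270,190:300,::-1],(400,400),interpolation=2)
for z in (.041,.071):
  for e in (-.023,.023):
    u,v=proj(s,[*(kn+e*ex),z]);p=(int((u-190)*400/110),int((v-160)*400/110))
    for X in(I,J):cv2.circle(X,p,3,(0,0,255),-1)
for z in (.045,.07):
    u,v=proj(s,[.5485,-.0066,z]);p=(int((u-190)*400/110),int((v-160)*400/110));cv2.circle(J,p,3,(0,255,0),-1)
W=cv2.resize(w['frame'][80:180,200:300,::-1],(400,400),interpolation=2)
for z,c in ((.045,(0,255,0)),(.07,(255,255,0))):
    u,v=proj(w,[.5485,-.0066,z],True);print(u,v);cv2.circle(W,(int((u-200)*4),int((v-80)*4)),3,c,-1)
for z in (.041,.071):
  for e in (-.023,.023):
    u,v=proj(w,[*(kn+e*ex),z],True);print(u,v);cv2.circle(W,(int((u-200)*4),int((v-80)*4)),3,(0,0,255),-1)
W=np.clip(W.astype(float)*1.6,0,255).astype(np.uint8)
O=np.zeros((600,800,3),np.uint8);O[:300,:300]=cv2.resize(I,(300,300));O[300:,:300]=cv2.resize(J,(300,300));O[:500,300:]=cv2.resize(W,(500,500));cv2.imwrite('pics/m4.png',O)
```

```text
251.72105686730225 224.50965106173038
251.550149821459 242.50922025626448
285.11641844881325 229.90571667291255
218.88687458310667 209.66518496068826
290.20428294324273 251.98261363177772
213.1739801631311 229.27237414624378
```

View pics/m4.png

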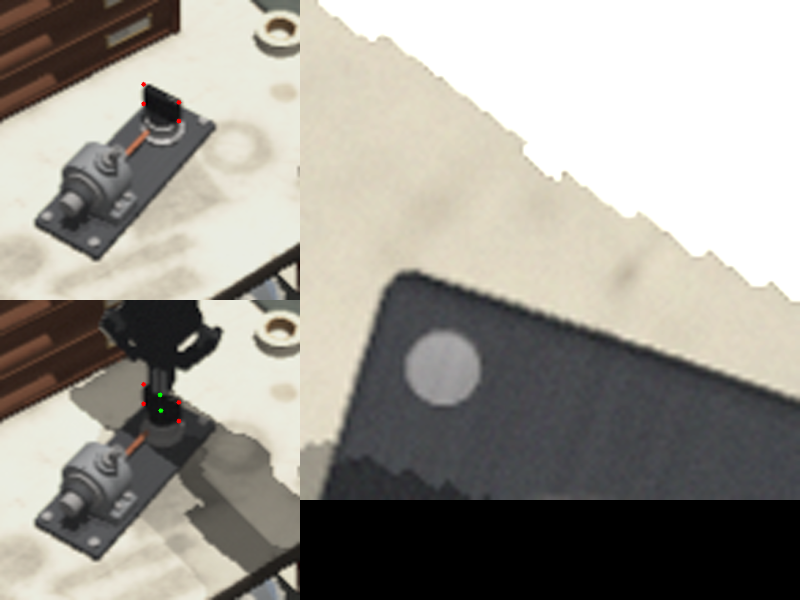

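The knob position is confirmed, since the red points fall on the bar. The fingertip height is still unclear, so I'll zoom in on the wrist view at the fingertips.

Run:
```python
from h import *
w=load('pics/w3.npz')
W=cv2.resize(w['frame'][190:290,200:310,::-1],(660,600),interpolation=2)
W=np.clip(W.astype(float)*2.5+20,0,255).astype(np.uint8)
for p,c in (((251.7,224.5),(0,255,0)),((251.5,242.5),(255,255,0)),((285,230),(0,0,255)),((219,210),(0,0,255)),((290,252),(0,0,255)),((213,229),(0,0,255))):
    cv2.circle(W,(int((p[0]-200)*6),int((p[1]-190)*6)),4,c,-1)
cv2.imwrite('pics/m5.png',W)
```

```text
(no output)
```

View pics/m5.png

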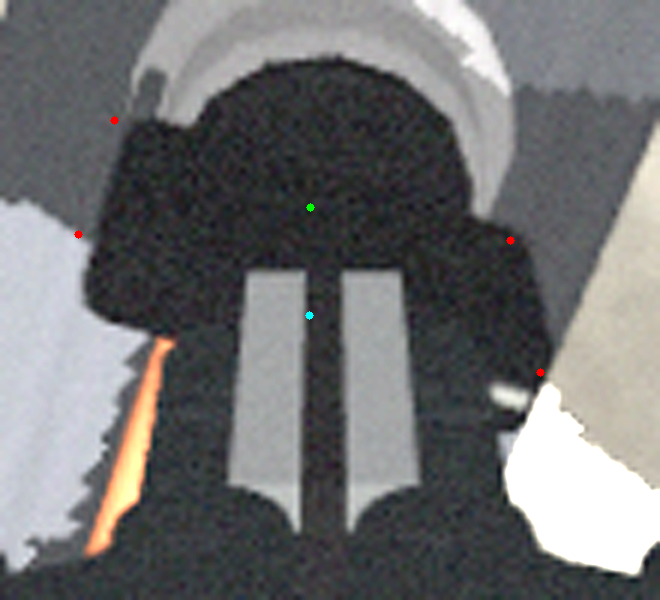

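Run:
```python
from h import *
from bench import telemetry
o=telemetry.get_obs();T=R.from_rotvec(o['orientation'])
for n,px in (('w3',[(251.7,235),(241,235),(239,271)]),):
    w=load(f'pics/{n}.npz')
    print('cam in tool',T.inv().apply(w['origin']-o['tcp_pos']).round(4))
    for p in px:
        a,d=ray(w,*p,True);a=T.inv().apply(a-o['tcp_pos']);d=T.inv().apply(d)
        for x in (-.011,0,.011): print(p,x,(a+d*(x-a[0])/d[0]).round(4))
# fingertip in scene
s=load('pics/s3.npz')
for z in np.arange(0,.03,.005): print(z,proj(s,o['tcp_pos']+T.apply([0,0,z])))
print(o['tcp_pos'])
cv2.imwrite('pics/m6.png',cv2.resize(np.clip(s['frame'][175:225,235:265,::-1]*2.2,0,255).astype(np.uint8),(360,600),interpolation=2))
```

```text
cam in tool [ 0.0789  0.0008 -0.1504]
(251.7, 235) -0.011 [-0.011  -0.0001  0.0316]
(251.7, 235) 0 [0.     0.     0.0094]
(251.7, 235) 0.011 [ 0.011   0.0001 -0.0129]
(241, 235) -0.011 [-0.011  -0.0074  0.0316]
(241, 235) 0 [ 0.     -0.0064  0.0093]
(241, 235) 0.011 [ 0.011  -0.0054 -0.0129]
(239, 271) -0.011 [-0.011  -0.0069 -0.0132]
(239, 271) 0 [ 0.     -0.0059 -0.03  ]
(239, 271) 0.011 [ 0.011  -0.005  -0.0468]
0.0 (np.float64(248.76369358192255), np.float64(194.78164921459114))
0.005 (np.float64(248.7862979919229), np.float64(195.96985223942048))
0.01 (np.float64(248.80878055781062), np.float64(197.15165051653838))
0.015 (np.float64(248.83114226209858), np.float64(198.32709569183285))
0.02 (np.float64(248.85338407676454), np.float64(199.4962388574055))
0.025 (np.float64(248.87550696339162), np.float64(200.65913055897386))
[ 0.54853054 -0.00668979  0.06986873]
```

View pics/m6.png

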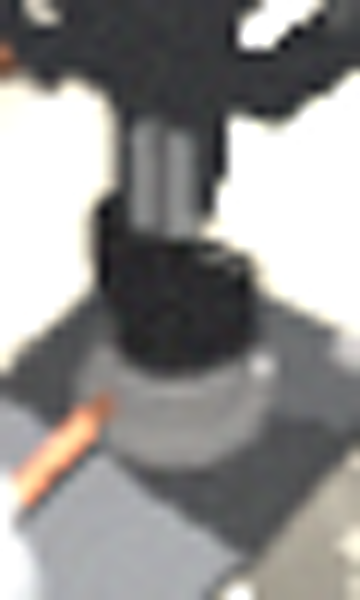

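The strips end in clear air at about the bar's top height, so the fingertips are higher than I assumed. I'll touch down gently with the fingers shut to calibrate the tip height.

>>> apply_moves(rows=[[[0, 0, 0.012], [0, 0, 0]], [[0, 0, 0.024], [0, 0, 0]], [[0, 0, 0.024], [0, 0, 0]]])

```text
clock: 4.6
tcp_pos: [0.5486, -0.0067, 0.0639]
orientation: [2.82, -1.384, -0.0]
contact_force: [-0.5, -0.5, 2.9]
grip_width: -0.0001
gripper_force: 1.7
```

>>> apply_moves(rows=[[[0, 0, 0.008], [0, 0, 0]], [[0, 0, 0.008], [0, 0, 0]]])

```text
clock: 4.85
tcp_pos: [0.5488, -0.0067, 0.0637]
orientation: [-2.82, 1.384, -0.001]
contact_force: [-6.8, -0.5, 21.9]
grip_width: 0.0001
gripper_force: 10.7
```

Contact came at TCP 0.064 on the bar top, which is at 0.071. So the fingertips are about 7 mm behind the reported TCP, not 25 mm ahead. I'll go back up, realign and regrip about 26 mm lower.

>>> apply_moves(rows=[[[0.006, 0.002, -0.06], [0, 0, 0]], [[0.006, 0.002, -0.06], [0, 0, -0.06]], [[0.006, 0.002, -0.06], [0, 0, -0.12]], [[0.006, 0.002, -0.06], [0, 0, -0.18]], [[0.006, 0.002, -0.06], [0, 0, -0.24]], [[0.006, 0.002, -0.06], [0, 0, -0.3]], [[0.006, 0.002, -0.06], [0, 0, -0.36]], [[0.006, 0.002, -0.06], [0, 0, -0.397]], [[0.006, 0.002, -0.06], [0, 0, -0.397]]], jaw=0)

```text
clock: 5.98
tcp_pos: [0.5491, -0.0085, 0.0769]
orientation: [-3.098, -0.521, -0.0]
contact_force: [0.6, 0.4, 0.5]
grip_width: 0.0425
gripper_force: 0.0
```

Run:
```python
from h import *
from bench import telemetry
shift([.549,-.008,.038],down(np.radians(19.3)))
print(telemetry.get_obs()['contact_force'])
```

```text
tcp [ 0.5491 -0.0085  0.0769] q [ 0.17  0.48 -0.34  1.96  0.23  0.73 -1.54] shift [ 0.    -0.002  0.156] turn [-0.    -0.    -0.001] t 5.975
[0.57550096 0.35359043 0.48087534]
```

>>> apply_moves(rows=[[[0, -0.002, 0.05], [0, 0, 0]], [[0, -0.002, 0.1], [0, 0, 0]], [[0, -0.002, 0.14], [0, 0, 0]], [[0, -0.002, 0.152], [0, 0, 0]]])

```text
clock: 6.48
tcp_pos: [0.5482, -0.0076, 0.0377]
orientation: [-3.097, -0.523, 0.003]
contact_force: [0.3, -0.3, -0.3]
grip_width: 0.0428
gripper_force: 0.0
```

>>> apply_moves(rows=[[[0, 0, 0], [0, 0, 0]], [[0, 0, 0], [0, 0, 0]], [[0, 0, 0], [0, 0, 0]], [[0, 0, 0], [0, 0, 0]]], jaw=-1, newtons=40)

```text
clock: 6.98
tcp_pos: [0.5484, -0.0056, 0.0392]
orientation: [-3.095, -0.525, 0.0]
contact_force: [-1.7, 4.7, 1.3]
grip_width: 0.0113
gripper_force: 41.1
```

Gripped, with a width of 11 mm. Now the twist.

>>> apply_moves(rows=[[[0, 0, 0], [0, 0, 0.06]], [[0, 0, 0], [0, 0, 0.12]], [[0, 0, 0], [0, 0, 0.18]], [[0, 0, 0], [0, 0, 0.24]], [[0, 0, 0], [0, 0, 0.3]], [[0, 0, 0], [0, 0, 0.35]], [[0, 0, 0], [0, 0, 0.38]], [[0, 0, 0], [0, 0, 0.39]], [[0, 0, 0], [0, 0, 0.39]], [[0, 0, 0], [0, 0, 0.39]]])

```text
clock: 8.22
tcp_pos: [0.5483, -0.0057, 0.0392]
orientation: [-2.838, 1.346, 0.002]
contact_force: [-3.2, 4.5, 1.4]
grip_width: 0.0115
gripper_force: 43.5
```

Run:
```python
from h import *
from bench import telemetry
shift([.549,-.008,.038],down(np.radians(19.3)))
o=telemetry.get_obs();print(o['contact_force'],o['moment'],o['grip_width'])
```

```text
tcp [ 0.5483 -0.0057  0.0392] q [-0.1   0.52 -0.01  2.    0.    0.63 -2.56] shift [0.009 0.004 0.005] turn [-0.     0.    -0.389] t 8.225
[-3.19855741  4.52012524  1.41291457] [0.94504112 0.78253405 0.75258318] 0.011456774109805775
```

At the stop: 1.22 rad, with a reaction of 0.75 N m. Release and rise.

>>> apply_moves(rows=[[[0, 0, 0], [0, 0, 0]], [[0, 0, 0], [0, 0, 0]], [[0, 0, 0], [0, 0, 0]], [[0, 0, 0], [0, 0, 0]], [[0, 0, -0.2], [0, 0, 0]], [[0, 0, -0.4], [0, 0, 0]], [[0, 0, -0.6], [0, 0, -0.05]], [[0, 0, -0.8], [0, 0, -0.1]], [[0, 0, -0.8], [0, 0, -0.15]]], jaw=1)

```text
clock: 9.35
tcp_pos: [0.5517, -0.0081, 0.2436]
orientation: [-3.072, 0.647, -0.014]
contact_force: [0.1, -0.2, -0.3]
grip_width: 0.0855
gripper_force: 0.0
```

Run:
```python
from h import *
snap('wrist','w5');s=snap('scene','s5');w=load('pics/w5.npz')
shift([.471,-.330,.24],down(np.radians(0)))
kn=np.array([.549,-.008]);u,v=proj(w,[*kn,.06],True);print(u,v)
u,v=int(u),int(v)
A=np.zeros((300,700,3),np.uint8)
try:A[:,:300]=cv2.resize(w['frame'][v-40:v+40,u-40:u+40,::-1],(300,300))
except Exception as e:print(e)
A[:,350:650]=cv2.resize(s['frame'][165:245,215:295,::-1],(300,300));cv2.imwrite('pics/m7.png',A)
```

```text
tcp [ 0.5493 -0.0082  0.2398] q [-0.03  0.26 -0.08  1.84  0.02  1.05 -2.11] shift [ 2.380e-01  1.303e+00 -1.000e-03] turn [-0.    -0.001 -0.133] t 9.45
254.06448868098477 170.4543630303099
```

View pics/m7.png

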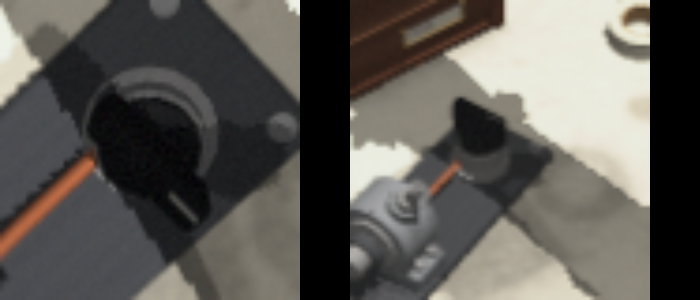

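The knob is back across the plate, so it has sprung back to rest; the bar lies perpendicular to the pipe in both crops. Next I'll place the wrist camera above the gun.

Run:
```python
from h import *
y=np.radians(19.3)
shift([.398,-.357,.24],down(y))
```

```text
tcp [ 0.5493 -0.0082  0.2398] q [-0.03  0.26 -0.08  1.84  0.02  1.05 -2.11] shift [ 0.015  1.521 -0.002] turn [-0.    -0.001 -0.241] t 9.45
```

>>> apply_moves(rows=[[[0.0, 0.25, 0], [0, 0, -0.05]], [[0.01, 0.5, 0], [0, 0, -0.1]], [[0.01, 0.75, 0], [0, 0, -0.15]], [[0.01, 1.0, 0], [0, 0, -0.2]], [[0.01, 1.0, 0], [0, 0, -0.241]]], jaw=0.3)

```text
clock: 10.07
tcp_pos: [0.446, -0.242, 0.2379]
orientation: [3.098, 0.516, -0.004]
contact_force: [0.2, 1.6, 0.1]
grip_width: 0.0558
gripper_force: 0.0
```

Run:
```python
from h import *
y=np.radians(19.3)
shift([.398,-.357,.24],down(y))
```

```text
tcp [ 0.446  -0.242   0.2379] q [ 0.39  0.19 -0.02  1.93  0.01  1.02 -0.87] shift [-0.331  0.373 -0.007] turn [ 0.     0.001 -0.002] t 10.075
```

>>> apply_moves(rows=[[[-0.33, 0.373, -0.007], [0, 0, 0]], [[-0.33, 0.373, -0.007], [0, 0, 0]], [[-0.33, 0.373, -0.007], [0, 0, 0]], [[-0.33, 0.373, -0.007], [0, 0, 0]]])

```text
clock: 10.58
tcp_pos: [0.4022, -0.3518, 0.2397]
orientation: [-3.096, -0.524, 0.002]
contact_force: [-1.3, 0.8, -0.0]
grip_width: 0.0557
gripper_force: 0.0
```

Run:
```python
from h import *
w=snap('wrist','w6')
u,v=proj(w,[.4725,-.331,.147],True);print('expected',u,v)
u,v=int(u),int(v);g=cv2.GaussianBlur(cv2.cvtColor(w['frame'],cv2.COLOR_RGB2GRAY),(3,3),0)
x0,y0=u-40,v-40;c=g[y0:y0+80,x0:x0+80]
print('around\n',c[::4,::4])
for r in cv2.HoughCircles(cv2.resize(c,None,fx=4,fy=4,interpolation=2),cv2.HOUGH_GRADIENT,1,20,param1=60,param2=20,minRadius=30,maxRadius=90)[0][:6]:
    a,b=r[0]/4+x0,r[1]/4+y0;print(r/4,(a,b),onz(w,a,b,.147,True),'rad@.147 mm',r[2]/4/foc(w)*(w['origin'][2]-.147)*1e3)
```

```text
expected 258.03237552948076 104.52377136225697
around
 [[101 100 102 102  99  58  49  50  51  51  52  54  52  51  53  54  56  57
   55  55]
 [103 102 102 100  53  49  50  49  52  52  52  51  52  52  53  53  53  52
   52  52]
 [102 106  98  55  48  47  48  48  49  49  50  52  53  54  54  54  52  52
   51  51]
 [103  85  54  53  48  50  50  48  49  49  49  49  50  52  53  53  52  51
   53  51]
 [ 55  51  53  51  49  47  48  48  50  50  49  51  50  50  49  51  53  52
   53  52]
 [ 53  52  51  49  49  49  49  37  27  29  29  39  48  50  49  49  50  50
   50  52]
 [ 52  52  51  49  49  47  25  25  21  24  23  28  30  45  50  50  49  49
   49  50]
 [ 51  54  49  48  47  20  16  26  32  32  32  33  23  31  46  49  51  52
   51  50]
 [ 52  51  48  48  36  17  27  30  31  32  32  33  34  24  28  50  50  49
   50  52]
 [ 45  42  49  49  19  16  29  30  31  32  33  32  32  31  29  51  51  51
   51  51]
 [ 35  35  49  48  19  22  29  28  31  32  33  32  32  32  24  49  51  51
   52  52]
 [ 37  32  38  49  24  20  29  28  29  32  32  31  31  31  24  49  50  52
   53  52]
 [ 35  30  30  48  36  17  27  29  29  30  30  30  31  30  26  50  50  51
   52  52]
 [ 31  31  32  48  47  25  23  27  27  28  29  30  30  22  42  51  50  52
   52  51]
 [ 32  30  30  33  48  46  23  23  27  28  28  29  22  35  50  50  51  50
   52  52]
 [ 33  31  32  30  40  48  47  29  20  16  18  22  46  50  49  50  51  50
   51  51]
 [ 39  38  36  32  31  47  49  48  47  48  50  50  50  49  50  50  52  52
   51  83]
 [ 42  39  39  37  35  35  36  48  49  49  48  47  48  50  50  71  90 102
  101 100]
 [ 41  39  39  36  35  34  35  36  73  59  49  49  50  49  48  96 100 102
  102 103]
 [ 38  37  38  38  37  36  58  83  85  86  97  81  54  49  57  98  99 101
  103 104]]Traceback (most recent call last):
  File "<stdin>", line 7, in <module>
TypeError: 'NoneType' object is not subscriptable
```

Run:
```python
from h import *
w=load('pics/w6.npz')
g=cv2.cvtColor(w['frame'],cv2.COLOR_RGB2GRAY);G=cv2.resize(cv2.GaussianBlur(g,(3,3),0)[65:145,218:298],None,fx=4,fy=4,interpolation=2)
for lo,hi in ((0,41),(26,41)):
    m=((G>=lo)&(G<=hi)).astype(np.uint8);m=cv2.morphologyEx(m,cv2.MORPH_OPEN,np.ones((9,9)))
    n,l=cv2.connectedComponents(m);k=l[165,160];c=max(cv2.findContours((l==k).astype(np.uint8),0,2)[0],key=cv2.contourArea)
    (x,y),(a,b),_=cv2.fitEllipse(c);u,v=x/4+218,y/4+65
    print((u,v),a/4,b/4,cv2.boundingRect(c),onz(w,u,v,.147,True).round(4),'dia mm',a/4/foc(w)*(w['origin'][2]-.147)*1e3,b/4/foc(w)*(w['origin'][2]-.147)*1e3)
shift([.4725,-.331,.24],down(np.radians(19.3)))
```

```text
(254.95417404174805, 104.78711700439453) 44.15510177612305 45.22629165649414 (57, 71, 182, 178) [ 0.4715 -0.3287  0.147 ] dia mm 36.10429811633274 36.98017784991838
(256.09363174438477, 105.83637619018555) 32.91862106323242 33.355567932128906 (86, 96, 132, 134) [ 0.471  -0.3299  0.147 ] dia mm 26.91656593776032 27.273844244933592
tcp [ 0.4028 -0.3511  0.2399] q [ 0.55  0.23  0.05  1.88 -0.01  1.04 -0.62] shift [ 0.29   0.017 -0.001] turn [-0.  0.  0.] t 10.625
```

Run:
```python
from h import *
shift([.4715,-.330,.086],down(np.radians(19.3)))
```

```text
tcp [ 0.4028 -0.3511  0.2399] q [ 0.55  0.23  0.05  1.88 -0.01  1.04 -0.62] shift [0.287 0.012 0.615] turn [-0.  0.  0.] t 10.625
```

>>> apply_moves(rows=[[[0.287, 0.012, 0], [0, 0, 0]], [[0.287, 0.012, 0.1], [0, 0, 0]], [[0.287, 0.012, 0.25], [0, 0, 0]], [[0.287, 0.012, 0.4], [0, 0, 0]], [[0.287, 0.012, 0.52], [0, 0, 0]], [[0.287, 0.012, 0.6], [0, 0, 0]], [[0.287, 0.012, 0.615], [0, 0, 0]], [[0.287, 0.012, 0.615], [0, 0, 0]]])

```text
clock: 11.62
tcp_pos: [0.4719, -0.3306, 0.0872]
orientation: [-3.096, -0.53, -0.001]
contact_force: [0.2, -0.6, 0.4]
grip_width: 0.0557
gripper_force: 0.0
```

>>> apply_moves(rows=[[[0, 0, 0], [0, 0, 0]], [[0, 0, 0], [0, 0, 0]], [[0, 0, 0], [0, 0, 0]]], jaw=-1, newtons=80)

```text
clock: 12.0
tcp_pos: [0.4718, -0.3313, 0.0879]
orientation: [3.096, 0.528, 0.002]
contact_force: [-0.5, 1.8, 6.3]
grip_width: 0.0266
gripper_force: 77.9
```

Run:
```python
from h import *
shift([.4715,-.330,.086],down(np.radians(19.3)))
```

```text
tcp [ 0.4718 -0.3313  0.0879] q [ 0.49  0.48  0.02  1.91 -0.01  0.75 -0.72] shift [ 0.001 -0.005  0.008] turn [ 0. -0.  0.] t 12.0
```

The gun is gripped. Lift it straight out, and refine the block pose from the plate edges in the stored views.

>>> apply_moves(rows=[[[0, 0, -0.1], [0, 0, 0]], [[0, 0, -0.2], [0, 0, 0]], [[0, 0, -0.35], [0, 0, 0]], [[0, 0, -0.5], [0, 0, 0]], [[0, 0, -0.65], [0, 0, 0]], [[0, 0, -0.72], [0, 0, 0]], [[0, 0, -0.72], [0, 0, 0]]])

```text
clock: 12.88
tcp_pos: [0.4714, -0.3317, 0.2673]
orientation: [3.096, 0.528, 0.002]
contact_force: [-0.0, -0.2, -3.9]
grip_width: 0.0268
gripper_force: 78.6
```

```bash
cat > edge.py <<'E'
from h import *
from scipy.ndimage import map_coordinates
def edges(name,fish,c0=(.5268,.0535),yaw=19.3,bys=np.arange(-.10,.0,.01)):
    w=load(f'pics/{name}.npz');g=cv2.cvtColor(w['frame'],cv2.COLOR_RGB2GRAY).astype(float)
    th=np.radians(yaw);ex=np.array([np.cos(th),np.sin(th)]);ey=np.array([-ex[1],ex[0]]);c0=np.array(c0)
    d=np.arange(-.012,.0121,.0005)
    def prof(b,dirn):
        P=[proj(w,[*(c0+b[0]*ex+b[1]*ey+t*dirn),.012],fish) for t in d];P=np.array(P)
        I=map_coordinates(g,[P[:,1],P[:,0]],order=1,mode='nearest')
        lo,hi=np.median(I[:12]),np.median(I[-12:])
        if hi-lo<20: return np.nan
        return np.interp((lo+hi)/2,np.maximum.accumulate(I),d)
    for nm,pts,dn in (('+x',[(.042,b) for b in bys],ex),('-x',[(-.042,b) for b in bys],-ex),('-y',[(a,-.11) for a in np.arange(-.03,.031,.01)],-ey),('+y',[(a,.11) for a in (-.03,.03)],ey)):
        r=np.array([prof(p,dn) for p in pts])*1e3;print(name,nm,r.round(1),'med',np.nanmedian(r).round(2))
if __name__=='__main__':
    edges('top0',False,bys=np.r_[-.1:.1:.02]);edges('w2',True);edges('w5',True);edges('scene0',False,bys=np.r_[-.1:.1:.02])
E
python3 edge.py
```

```text
top0 +x [ 1.9 -0.  -0.   0.   0.3  0.4 -0.4  0.3  0.2  0.6] med 0.27
top0 -x [-12.    1.6   1.3   1.    1.    1.1   0.5   1.8   1.   -0.2] med 1.03
top0 -y [ 0.9 -1.6 -1.3 -1.5 -1.4 -1.1  1. ] med -1.28
top0 +y [2.2 1.7] med 1.95
w2 +x [-12.   -1.3  -1.5  -1.6  -0.9  -1.4  -0.9  -0.7  -1.3  -0.7] med -1.3
w2 -x [nan nan 1.2 0.7 1.1 0.6 1.3 0.8 0.8 0.6] med 0.8
w2 -y [ 5.2 -0.7 -0.6 -1.4 -1.4 -1.1  nan] med -0.92
w2 +y [-0.2  0.5] med 0.15
w5 +x [-12.   -0.4  -0.6  -0.8  -0.9  -0.8   0.1  -0.5  -0.9  -0.1] med -0.7
w5 -x [4.  0.6 1.5 0.2 0.1 0.  0.9 0.9 0.9 1. ] med 0.88
w5 -y [-1.  -1.8 -2.1 -1.9 -2.2 -2.2 -1.6] med -1.94
w5 +y [ 2.9 -6.1] med -1.63
scene0 +x [ 7.5 -1.9 -0.5  0.   0.2  nan  nan  nan  4.9 -0.3] med 0.05
scene0 -x [4.  4.  3.7 3.5 3.7 3.9 3.3 3.5 3.  2.5] med 3.62
scene0 -y [-2.4 -2.3 -1.7 -2.5  3.1  4.8  5.9] med -1.68
scene0 +y [5.6 6.5] med 6.05
```

```bash
cat >> h.py <<'E'
_th=np.radians(19.3);EX=np.array([np.cos(_th),np.sin(_th),0]);EY=np.array([-EX[1],EX[0],0])
TIP=np.array([.5256,.0547,.113])-.03*EX+.052*EY
N=np.cos(np.radians(25))*np.array([0,0,1.])-np.sin(np.radians(25))*EX
TILT=R.from_matrix(np.column_stack([np.cross(-EY,-N),-EY,-N]))
def camtool(w):
    from bench import telemetry
    o=telemetry.get_obs();T=R.from_rotvec(o['orientation']);print('cam in tool',T.inv().apply(w['origin']-o['tcp_pos']).round(4),(T.inv()*R.from_rotvec(w['attitude'])).as_rotvec().round(4))
E
python3 - <<'E'
from h import *
print(TIP,N)
camtool(snap('wrist','w7'))
shift(TIP+N*.165,TILT)
shift([.45,-.13,.267],down(_th))
E
```

```text
[0.48009922 0.09386222 0.113     ] [-0.39886752 -0.13968142  0.90630779]
cam in tool [ 0.0787  0.0002 -0.152 ] [2.0497 2.0516 0.3232]
tcp [ 0.4707 -0.3312  0.2659] q [ 0.48  0.28  0.03  1.75 -0.01  1.12 -0.72] shift [ 0.32  -1.592  0.014] turn [-0.     0.139  0.   ] t 12.925Traceback (most recent call last):
  File "<stdin>", line 5, in <module>
NameError: name '_th' is not defined
```

>>> apply_moves(rows=[[[0.06, -0.22, 0], [0, 0, 0]], [[0.1, -0.44, 0], [0, 0.02, 0]], [[0.15, -0.66, 0], [0, 0.04, 0]], [[0.2, -0.85, 0], [0, 0.06, 0]], [[0.2, -1.0, 0], [0, 0.08, 0]], [[0.2, -1.0, 0], [0, 0.08, 0]]])

```text
clock: 13.68
tcp_pos: [0.4321, -0.0768, 0.2643]
orientation: [-3.03, -0.522, -0.376]
contact_force: [0.4, -0.2, -3.0]
grip_width: 0.0265
gripper_force: 79.3
```

Run:
```python
from h import *
shift(TIP+N*.165,TILT)
```

```text
tcp [ 0.4321 -0.0768  0.2643] q [ 0.28 -0.07 -0.15  2.17 -0.17  0.83 -1.  ] shift [ 0.124 -0.58   0.04 ] turn [-0.001  0.06   0.001] t 13.675
```

>>> apply_moves(rows=[[[0.03, -0.2, 0.01], [0, 0.02, 0]], [[0.06, -0.4, 0.02], [0, 0.04, 0]], [[0.12, -0.55, 0.04], [0, 0.06, 0]], [[0.124, -0.58, 0.04], [0, 0.06, 0]], [[0.124, -0.58, 0.04], [0, 0.06, 0]]])

```text
clock: 14.3
tcp_pos: [0.4179, 0.068, 0.2641]
orientation: [-2.955, -0.504, -0.657]
contact_force: [0.3, 0.1, -3.4]
grip_width: 0.0265
gripper_force: 79.7
```

Run:
```python
from h import *
w=snap('wrist','w8');camtool(w)
shift(TIP+N*.165,TILT);shift(TIP+N*.115,TILT)
snap('scene','s8');snap('top','t8')
```

```text
cam in tool [ 0.0784 -0.0007 -0.1507] [2.0511 2.0493 0.3274]
tcp [0.4183 0.0675 0.2644] q [ 0.17 -0.21 -0.38  2.33 -0.23  0.58 -1.29] shift [-0.013 -0.018  0.002] turn [-0.    -0.001 -0.   ] t 14.35
tcp [0.4183 0.0675 0.2644] q [ 0.17 -0.21 -0.38  2.33 -0.23  0.58 -1.29] shift [-0.013 -0.018  0.202] turn [-0.    -0.001 -0.   ] t 14.35
```

The camera-to-tool transform is unchanged by tilting, so the offset is fixed in the tool. Next I'll check the gun's seat in the hand: it is the part that stays still between wrist pictures.

Run:
```python
from h import *
from bench import telemetry
o=telemetry.get_obs();T=R.from_rotvec(o['orientation']);w=load('pics/w8.npz');v7=load('pics/w7.npz')
d=np.abs(w['frame'].astype(int)-v7['frame']).max(2)
m=cv2.morphologyEx((d<14).astype(np.uint8),cv2.MORPH_OPEN,np.ones((3,3)));m=cv2.morphologyEx(m,cv2.MORPH_CLOSE,np.ones((5,5)))
n,l=cv2.connectedComponents(m)
lab=l[300,251]
tp=lambda p:tuple(np.round(proj(w,o['tcp_pos']+T.apply(p),True),1))
print('mouth c',tp([0,0,.075]),'near',tp([.0115,0,.075]),'L/R',tp([0,-.0115,.075]),tp([0,.0115,.075]),'shoulder near',tp([.018,0,.028]),'sh LR',tp([0,-.018,.028]),tp([0,.018,.028]),'tip',np.round(proj(w,TIP,True),1))
for r in range(150,300,4):
    c=np.where(l[r,200:310]==lab)[0]+200
    if len(c): print(r,c.min(),c.max(),len(c),end=' | ')
```

```text
mouth c (np.float64(254.6), np.float64(197.2)) near (np.float64(254.7), np.float64(183.5)) L/R (np.float64(240.3), np.float64(197.2)) (np.float64(268.9), np.float64(197.2)) shoulder near (np.float64(255.0), np.float64(194.7)) sh LR (np.float64(227.4), np.float64(220.7)) (np.float64(282.3), np.float64(220.7)) tip [250.1 173.4]
238 227 230 4 | 242 226 281 9 | 246 224 282 11 | 250 202 283 21 | 254 202 285 15 | 258 200 303 20 | 262 200 309 34 | 266 200 309 36 | 270 200 309 59 | 274 205 309 77 | 278 208 309 102 | 282 200 309 110 | 286 200 309 110 | 290 200 309 110 | 294 200 309 110 | 298 200 309 110 |
```

Run:
```python
from h import *
for n in ('w7','w8'):
    g=cv2.GaussianBlur(cv2.cvtColor(load(f'pics/{n}.npz')['frame'],cv2.COLOR_RGB2GRAY),(3,3),0)
    print(n);print('cols',list(range(216,298,3)))
    for r in range(162,246,3): print(r,' '.join('%3d'%x for x in g[r,216:298:3]))
```

```text
w7
cols [216, 219, 222, 225, 228, 231, 234, 237, 240, 243, 246, 249, 252, 255, 258, 261, 264, 267, 270, 273, 276, 279, 282, 285, 288, 291, 294, 297]
162  40  37  34  32  30  31  30  36  36  26  28  43  43  31  28  27  77  81  81  80  81  80  95 101 104 103 102 101
165  40  64  31  30  31  31  44  77  47  24  25  26  26  25  24  28  78  80  79  81  81  81 103 102 103 102 101 101
168  82  67  30  30  31  47  82  82  70  26  25  24  24  25  25  50  86  89  94  96  92  92 101 101 102 101 101 101
171  92  45  30  32  66  80  80  80  80  58  28  26  26  27  43  95  99  98  97  97  96  99 100 101 101 101 100 100
174  90  31  34  67  81  80  80  80  80  80  72  58  61  79  96  98  98  98  99  97  97 100  99 100 100 100 101 100
177  69  35  75  79  78  78  80  80  80  79  81  93  96  96  97  97  98  97  97  97 100 101  99  99  99 101 102 100
180  93  90  82  81  81  79  78  78  79  86  95  96  95  97  96  96  96  96  97  97 101 102 101 101 101 102 101 101
183 114 115 112 102  87  81  81  86  94  94  94  95  97  97  96  96  96  96  95  97 100 100 102 103 102 101 100 100
186 116 111 109 110 111
[... 4993 characters left out ...]
  99
228 207  31  32  33  31  31  31  42  72  85  89  89  87  86  88  85  74  49  33  31  31  31  30  29  67 103 102  99
231 142  30  31  32  32  31  44  82  84  87  89  90  87  86  88  85  81  80  66  30  31  29  29  30  28 101 105 101
234  88  35  37  33  19  32  76  83  85  87  89  89  87  87  88  85  81  80  76  53  31  27  21  32  37  88 118 110
237  97  95  94  45  18  60  79  83  86  88  89  89  88  87  87  85  82  80  77  71  41  17  49  94  94  99 125 121
240  95  96  96  31  24  71  81  85  86  88  89  89  88  87  88  85  83  80  77  71  56  15  34  95  96  96 120 124
243  96  96  90  25  29  72  82  85  86  88  89  90  88  87  88  85  84  81  78  73  63  14  25  91  96  96 109 111
```

The mouth shows clearly: its near rim is at row 187 and it is centred at column 252, about 1.5 to 2 mm to tool -x of nominal. Now the same kind of grid around the nipple, for the relative offset.

Run:
```python
from h import *
g=cv2.cvtColor(load('pics/w8.npz')['frame'],cv2.COLOR_RGB2GRAY)
print('    ',' '.join('%3d'%x for x in range(228,276,2)))
for r in range(128,190,2): print(r,' '.join('%3d'%x for x in g[r:r+2,228:276].reshape(2,24,2).mean((0,2))))
w=load('pics/w8.npz')
for n,p in dict(tip=TIP,neck=TIP-N*.015,hex=TIP-N*.0215,boss=TIP-N*.03,h_top=TIP+[.03*EX[0],.03*EX[1],-.031]).items(): print(n,np.round(proj(w,p,True),1))
o=(TIP-w['origin']);print(np.linalg.norm(o))
```

```text
228 230 232 234 236 238 240 242 244 246 248 250 252 254 256 258 260 262 264 266 268 270 272 274
128 238 238 238 238 238 238 238 238 238 239 238 239 238 238 238 238 238 238 238 238 237 238 238 238
130 238 238 238 238 238 238 239 239 238 238 238 239 238 238 238 239 238 237 238 238 238 238 238 238
132 238 238 238 238 238 238 238 238 238 238 238 238 238 238 238 238 239 238 238 238 239 238 238 238
134 239 238 238 238 235 230 230 230 229 231 231 231 230 231 232 231 232 232 237 238 239 238 238 238
136 238 238 237 231 150 126 125 124 123 126 126 124 124 127 126 125 124 125 166 238 238 238 238 238
138 185 184 181 166 119 117 116 117 115 116 115 115 114 113 112 109 109 108 112 193 208 209 210 211
140  82  83  83  94 130 132 132 132 131 131 130 130 128 127 127 127 127 126 119  76  85  86  84  86
142  88  88  89 101 140 143 141 142 142 140 139 139 138 137 137 137 137 136 129  78  89  88  89  88
144  88  89  98 115 149 149 150 148 147 147 147 146 145 145 146 146 145 143 138  90  86  88  87  88
146  88  87 110 127 155 155 154 155 154 154 152 153 153 153 152 152 152 152 146 110  89  88  87  88
148 
[... 1508 characters left out ...]
 75  84 113 114 114 110 102 102 101 102 115 118 119 118 119 120 109  54  91  92  92  91
180  90  90  83  78  98 100  99  98  90  90  94  99 104 105 105 104 103 106  95  71  91  92  91  91
182  92  92  89  73  72  79  83  85  87  84  84  86  86  85  75  63  54  65  62  57  80  92  92  92
184  93  93  89  77  75 110 140 160 170 152 127 121 126 100  71  73  55  53  48  47  59  84  93  93
186  91  92  92  86  79 131 166 189 195 145  96  67  71  71  85  92  78  65  48  48  48  60  78  90
188  91  90  91  91  83 127 163 120  57  38  40  39  41  39  37  43  74  64  46  48  47  48  47  59
tip [250.1 173.4]
neck [250.2 170.2]
hex [250.3 168.8]
boss [250.4 167.2]
h_top [250.4 153.9]
0.3266655725203211
```

In the wrist view the nipple's tip disc is at (249.5,172.7), within 1 px of the prediction. Relative to the measured mouth, the lateral correction is about (-0.8, -3.2) mm in the tool frame. I'll approach to about 12 mm short.

>>> apply_moves(rows=[[[-0.003, -0.013, 0.0], [0, 0, 0]], [[-0.003, -0.013, 0.1], [0, 0, 0]], [[-0.003, -0.013, 0.2], [0, 0, 0]], [[-0.003, -0.013, 0.28], [0, 0, 0]], [[-0.003, -0.013, 0.31], [0, 0, 0]], [[-0.003, -0.013, 0.31], [0, 0, 0]], [[-0.003, -0.013, 0.31], [0, 0, 0]]])

```text
clock: 15.32
tcp_pos: [0.4478, 0.0822, 0.1951]
orientation: [-2.954, -0.503, -0.662]
contact_force: [0.1, 0.1, -1.8]
grip_width: 0.0264
gripper_force: 80.0
```

```bash
cat >> h.py <<'E'
def ff():
    from bench import telemetry
    o=telemetry.get_obs();T=R.from_rotvec(o['orientation']);d=T.inv().apply(o['tcp_pos']-TIP)
    print('F tool',T.inv().apply(o['contact_force']).round(2),'M tool',T.inv().apply(o['moment']).round(2),'tcp rel tip (tool mm)',(d*1e3).round(2),'axis err',np.arccos(-T.as_matrix()[:,2]@N).round(4),'w',o['grip_width'],'t',o['clock'])
E
python3 - <<'E'
from h import *
ff();shift(TIP+N*.0875,TILT)
w=snap('wrist','w9');g=cv2.cvtColor(w['frame'],cv2.COLOR_RGB2GRAY)
print('tip px',np.round(proj(w,TIP,True),1))
print('    ',' '.join('%3d'%x for x in range(228,276,2)))
for r in range(164,208,2): print(r,' '.join('%3d'%x for x in g[r:r+2,228:276].reshape(2,24,2).mean((0,2))))
E
```

```text
F tool [-0.66 -0.06  1.63] M tool [ 0.   -0.74 -0.04] tcp rel tip (tool mm) [  3.99   0.32 -88.94] axis err 0.0045 w 0.026421218658041205 t 15.325
tcp [0.4478 0.0822 0.1951] q [ 0.18 -0.03 -0.47  2.37 -0.09  0.35 -1.45] shift [-0.014 -0.001  0.006] turn [ 0.    -0.001  0.   ] t 15.325
tip px [253.2 196.8]
     228 230 232 234 236 238 240 242 244 246 248 250 252 254 256 258 260 262 264 266 268 270 272 274
164  35 123 134 165 166 165 165 163 162 163 163 164 163 162 162 162 162 163 163 163 162 156 129 114
166  88 143 128 169 171 169 168 169 168 170 169 167 167 166 166 167 166 166 166 165 165 159 135 127
168 125 158 135 171 174 174 174 175 174 174 172 171 171 172 171 171 171 170 169 168 167 162 143 133
170 167 172 138 172 176 177 177 178 177 175 172 168 144 170 173 174 174 173 171 170 170 166 146 144
172 168 173 133 171 175 176 176 177 175 131 101  84  82  83 106 134 172 173 172 173 173 167 147 129
174 188 167 136 169 173 173 175 172 115  93 120 138 152 136 106  79 129 173 174 174 175 169 147 143
176 172 165 134 169 172 172 173 110  99 161 166 162 139 156 162 154  93 127 177 177 178 172 
[... 807 characters left out ...]

194  91  81  90 133 136  75  35  39  41  40  40  38  39  38  37  36  30  29  50  73  73  73  58  50
196  90  80  78 127 127  50  36  35  40  42  51  42  41  34  35  33  28  30  34  72  73  70  47  47
198  92  85  73 115 106  36  39  36  57  75  89  67  72  69  71  65  54  33  29  59  68  65  47  48
200  93  93  72 103  86  51  68  62  61  63  72  74  74  75  72  69  63  60  53  51  66  62  47  48
202  93  94  77  86  75  62  72  70  79  59  63  65  66  68  56  64  72  76  67  65  68  56  47  47
204  94  95  81  66  70  82  69  62  60  76  58  57  73  77  79  54  48  46  53  65  59  59  48  48
206  93  87  64  67  71  65  68  83  54  47  39  34  35  31  34  44  52  57  48  44  52  52  46  48
```

The boss ring and the mouth are both centred at column 252, so tool y is aligned. Now a check of x using the same rows.

Run:
```python
from h import *
w=load('pics/w9.npz')
C=np.array([.0786,0,-.151]);A=R.from_rotvec([2.0503,2.0503,.3253])
def X(row,z):
    a,d=ray({**w,'attitude':A.as_rotvec(),'origin':C},252,row,True);p=a+d*(z-a[2])/d[2];return p[0]*1e3
for rim in (186,186.5,187): print('mouth x',rim,X(rim,.075)-11.5)
for bz in (.024,.027,.030):
    e8=X(155.3,.1645+bz);t8=X(172.7,.1645);e9=X(171.7,.0889+bz);print(bz,'edge8',e8,'tip8',t8,'edge-tip (12 expected)',e8-t8,'edge9',e9,'tip9 by diff',e9-(e8-t8),'by 12',e9-12)
```

```text
mouth x 186 -1.522619785877481
mouth x 186.5 -1.9379377621896499
mouth x 187 -2.3536826749639594
0.024 edge8 12.766383165235304 tip8 -1.9803857889406917 edge-tip (12 expected) 14.746768954175996 edge9 12.143224133640329 tip9 by diff -2.6035448205356673 by 12 0.14322413364032904
0.027 edge8 12.18464281028893 tip8 -1.9803857889406917 edge-tip (12 expected) 14.165028599229622 edge9 11.387747333340679 tip9 by diff -2.777281265888943 by 12 -0.6122526666593213
0.03 edge8 11.602902455342539 tip8 -1.9803857889406917 edge-tip (12 expected) 13.583288244283231 edge9 10.632270533041014 tip9 by diff -2.9510177112422173 by 12 -1.367729466958986
```

Aligned to within about 1 mm, so I'll press on in small steps and watch the force.

>>> apply_moves(rows=[[[0, 0, 0.02], [0, 0, 0]], [[0, 0, 0.04], [0, 0, 0]], [[0, 0, 0.06], [0, 0, 0]], [[0, 0, 0.08], [0, 0, 0]], [[0, 0, 0.08], [0, 0, 0]]])

```text
clock: 16.0
tcp_pos: [0.4549, 0.0848, 0.1754]
orientation: [-2.955, -0.504, -0.657]
contact_force: [-2.2, -1.7, -2.8]
grip_width: 0.0267
gripper_force: 80.2
```

```bash
python3 -c "
from h import *
ff()"
```

```text
F tool [-3.53  0.93  1.39] M tool [-0.32 -1.2   0.01] tcp rel tip (tool mm) [  2.2    0.19 -67.9 ] axis err 0.0015 w 0.02666778027525282 t 16.0
```

>>> apply_moves(rows=[[[-0.004, 0.001, 0.01], [0, 0, 0]], [[-0.004, 0.001, 0.02], [0, 0, 0]], [[-0.004, 0.001, 0.02], [0, 0, 0]]])

```text
clock: 16.38
tcp_pos: [0.4569, 0.0855, 0.1712]
orientation: [-2.953, -0.504, -0.66]
contact_force: [0.9, -0.5, -6.7]
grip_width: 0.0268
gripper_force: 80.6
```

```bash
python3 -c "
from h import *
ff()"
```

```text
F tool [-2.25  0.8   6.3 ] M tool [-0.16 -0.83 -0.02] tcp rel tip (tool mm) [  2.51   0.14 -63.19] axis err 0.0038 w 0.026768788215528024 t 16.375
```

>>> apply_moves(rows=[[[0, 0, 0], [0, 0, 0]], [[0, 0, 0], [0, 0, 0]]])

```text
clock: 16.62
tcp_pos: [0.4567, 0.0854, 0.1712]
orientation: [-2.954, -0.504, -0.66]
contact_force: [1.3, -0.2, -6.2]
grip_width: 0.0264
gripper_force: 80.6
```

```bash
python3 -c "
from h import *
ff()"
```

```text
F tool [-1.59  0.64  6.07] M tool [-0.12 -0.94 -0.02] tcp rel tip (tool mm) [  2.25   0.22 -63.31] axis err 0.0033 w 0.026411636327496203 t 16.625
```

>>> apply_moves(rows=[[[0, 0, 0.01], [0, 0, 0]], [[0, 0, 0.016], [0, 0, 0]], [[0, 0, 0.016], [0, 0, 0]]])

```text
clock: 17.0
tcp_pos: [0.4584, 0.0859, 0.1677]
orientation: [-2.954, -0.504, -0.66]
contact_force: [-0.7, -1.0, -3.9]
grip_width: 0.0267
gripper_force: 80.8
```

Run:
```python
from h import *
ff()
w=snap('wrist','w10');g=cv2.cvtColor(w['frame'],cv2.COLOR_RGB2GRAY)
print('    ',' '.join('%3d'%x for x in range(216,288,3)))
for r in range(164,232,3): print(r,' '.join('%3d'%x for x in g[r:r+3,216:288].reshape(3,24,3).mean((0,2))))
```

```text
F tool [-2.55  0.75  3.06] M tool [-0.24 -0.97 -0.02] tcp rel tip (tool mm) [  2.33   0.3  -59.31] axis err 0.0034 w 0.0267439261159659 t 17.0
     216 219 222 225 228 231 234 237 240 243 246 249 252 255 258 261 264 267 270 273 276 279 282 285
164  72  67  67  74 114 149 156 153 155 154 153 153 153 154 153 153 152 153 152 121 101  89  90  89
167  63  60  58  35 128 160 162 161 160 159 159 159 159 159 158 158 158 159 158 129 110  87  86  86
170  73  72  69  65 139 164 168 167 166 166 166 165 164 164 164 165 164 164 162 134 120 100  98  98
173  79  81  72 112 152 168 174 173 174 173 173 172 171 171 172 171 169 168 167 134 145 144 143 143
176  87  89  77 137 166 168 177 178 178 177 172 152 140 168 173 174 172 171 170 142 163 167 166 165
179  90  96  82 156 162 168 175 176 176 142  88  90 100  84  95 165 173 173 173 143 165 182 182 180
182  91  96  85 150 157 166 172 172 145 108 155 164 161 156 125  97 171 177 176 143 162 179 179 178
185  83  87  81 112 155 165 169 169 113 158 142  92  57 101 138 127 138 178 178 139 153 167 163 170
188  76  77  74  99 139 161 164 151 138  67  38  40  39 
[... 743 characters left out ...]

212  94  93  93  77  50  26  18  33  43  47  47  44  42  40  41  42  35  28  18  20  41  48  48  48
215  94  72  54  32  16  29  41  37  32  31  32  33  32  32  32  33  34  35  36  28  21  41  47  47
218  70  48  36  22  35  36  29  31  31  32  33  32  32  31  31  31  32  31  33  33  29  19  37  47
221  45  36  21  32  32  31  32  32  33  32  31  32  32  31  32  31  31  31  31  31  32  28  23  43
224  74  20  31  32  32  32  31  31  31  43  63  64  64  64  63  41  31  30  32  31  31  30  29  33
227  73  30  31  31  32  32  33  45  68  86  88  88  87  87  87  82  67  41  31  30  30  31  30  27
230  46  31  31  30  30  30  61  84  85  87  89  88  86  87  87  84  81  77  48  30  30  30  30  29
```

>>> apply_moves(rows=[[[-0.002, 0.001, 0.008], [0, 0, 0]], [[-0.002, 0.001, 0.016], [0, 0, 0]], [[-0.002, 0.001, 0.016], [0, 0, 0]]])

```text
clock: 17.42
tcp_pos: [0.4599, 0.0863, 0.1642]
orientation: [-2.953, -0.504, -0.661]
contact_force: [-3.9, -1.2, 3.6]
grip_width: 0.0262
gripper_force: 81.2
```

```bash
cat > look.py <<'E'
from h import *
import sys
ff()
w=snap('wrist',sys.argv[1]);g=cv2.cvtColor(w['frame'],cv2.COLOR_RGB2GRAY)
print('    ',' '.join('%3d'%x for x in range(234,273,3)))
for r in range(170,228,2): print(r,' '.join('%3d'%x for x in g[r:r+2,234:273].reshape(2,13,3).mean((0,2))))
E
python3 look.py w11
```

```text
F tool [-2.13 -0.14 -4.99] M tool [ 0.06 -1.01  0.02] tcp rel tip (tool mm) [  2.32   0.48 -55.48] axis err 0.0041 w 0.026231394505141743 t 17.425
     234 237 240 243 246 249 252 255 258 261 264 267 270
170 165 164 162 162 163 163 162 161 161 162 162 161 161
172 169 168 167 167 167 166 165 164 165 165 165 165 163
174 173 171 172 172 172 171 169 170 169 169 168 167 166
176 176 176 176 176 174 174 174 174 175 173 172 171 168
178 176 178 178 178 172 149 134 165 175 173 173 171 171
180 175 176 177 159  96  78  81  82 125 174 172 172 173
182 174 174 172  99  97 132 144 104  81 157 174 174 174
184 171 172 123 120 164 165 161 163 139  95 175 177 176
186 169 170 100 160 159 127  91 141 158 109 148 178 177
188 167 149 139 133  74  39  39  47  90 138 135 177 177
190 164 136 141  47  38  39  38  38  39 101 133 174 173
192 162 136  70  38  39  39  41  38  36  45  95 170 169
194 159  96  36  40  40  40  37  38  34  28  60 146 162
196 154  83  35  37  34  40  32  32  33  27  51  82 105
198 146  67  36  46  67  64  66  68  62  35  41  80  79
200 143  64  63  68  69  73  73  73  70  60  47  78  77
202 128  73  68  81  63  60  70  68  65  69  66  73  75
204  71  77  63  53  72  55  68  81  54  48  57  57  66
206  72  64  58  54  50  36  31  38  51  58  46  49  52
208  66  75  25  16  16  16  14  16  14  19  42  46  48
210  57  20  19  22  27  35  41  48  34  19  16  16  28
212  17  27  45  50  52  50  46  43  46  45  33  22  16
214  32  45  38  36  34  32  32  32  33  33  36  40  33
216  43  34  31  32  32  32  32  32  33  32  32  32  36
218  32  32  31  33  32  32  32  33  32  31  33  31  31
220  32  32  31  32  33  32  31  33  31  32  31  31  31
222  32  32  32  32  32  32  33  33  32  32  31  32  31
224  31  32  32  34  50  52  53  53  50  33  31  31  32
226  31  32  39  70  88  88  86  87  87  68  39  30  31
```

Contact has started: about 8 N of reaction, and the near rim is retracting. Continue.

>>> apply_moves(rows=[[[0, 0, 0.008], [0, 0, 0]], [[0, 0, 0.016], [0, 0, 0]], [[0, 0, 0.016], [0, 0, 0]]])

```text
clock: 17.85
tcp_pos: [0.4616, 0.0868, 0.1605]
orientation: [-2.953, -0.504, -0.661]
contact_force: [-5.7, -1.0, 4.8]
grip_width: 0.0262
gripper_force: 81.6
```

```bash
python3 look.py w12 | awk 'NR<3 || ($1>=180&&$1<=214)'
```

```text
F tool [-3.09 -0.96 -6.8 ] M tool [ 0.22 -0.96 -0.05] tcp rel tip (tool mm) [  2.31   0.48 -51.38] axis err 0.0042 w 0.02618102806024564 t 17.85
     234 237 240 243 246 249 252 255 258 261 264 267 270
180 176 178 178 177 148 113 104 138 172 174 172 172 172
182 175 175 176 136  77  85  92  76  96 172 174 174 174
184 173 173 160  91 127 151 160 134  86 131 175 176 175
186 170 171 102 141 163 161 151 161 156  87 164 177 176
188 168 163 115 163 115  94  57 108 151 131 131 179 178
190 167 148 153 102  42  39  39  39  57 118 135 176 176
192 165 137 121  38  38  40  40  38  36  92 126 169 172
194 161 121  48  39  39  40  41  33  31  38  68 110 152
196 158  86  36  38  40  40  38  30  30  28  51  84 110
198 152  72  37  51  61  80  72  60  57  35  47  82  82
200 142  66  59  62  68  72  64  71  66  56  45  79  80
202 129  66  72  59  72  62  52  66  81  77  65  69  76
204  64  78  63  65  56  76  64  51  51  64  73  72  70
206  66  67  69  62  45  35  37  32  48  58  54  63  67
208  69  64  25  15  15  14  17  18  17  20  41  45  48
210  49  16  19  23  28  33  41  49  35  21  15  16  29
212  17  27  45  51  52  50  47  44  48  44  33  22  15
214  33  46  37  36  34  33  32  32  30  33  37  39  33
```

>>> apply_moves(rows=[[[-0.002, -0.001, 0.006], [0, 0, 0]], [[-0.002, -0.001, 0.012], [0, 0, 0]], [[-0.002, -0.001, 0.012], [0, 0, 0]]])

```text
clock: 18.27
tcp_pos: [0.4626, 0.0873, 0.1578]
orientation: [-2.953, -0.504, -0.662]
contact_force: [-5.0, -0.3, 8.3]
grip_width: 0.0265
gripper_force: 81.7
```

```bash
python3 look.py w13 | awk 'NR<3 || ($1>=182&&$1<=210)'
```

```text
F tool [-0.84 -1.38 -9.56] M tool [ 0.1  -0.91 -0.05] tcp rel tip (tool mm) [  2.25   0.39 -48.54] axis err 0.0049 w 0.02647552559806379 t 18.275
     234 237 240 243 246 249 252 255 258 261 264 267 270
182 175 177 177 164 102  77  79  89 129 174 174 173 172
184 175 174 173  96  91 114 129  97  76 149 174 174 173
186 171 172 132 112 160 167 163 162 130  94 174 177 176
188 169 169  95 162 145 146  97 150 157 109 138 178 178
190 168 152 141 149  72  45  44  57 108 148 125 177 178
192 165 143 149  51  38  40  41  37  42  81 125 173 174
194 162 129  81  38  37  40  39  35  36  62  94 150 169
196 160 106  36  39  34  39  38  32  31  31  57  84 125
198 156  77  34  48  72  79  65  63  62  36  47  83  96
200 148  76  53  70  65  66  73  72  70  63  54  81  81
202 127  71  72  82  72  55  63  73  75  77  70  71  78
204  71  80  72  45  66  69  55  66  66  68  72  70  68
206  74  60  60  52  46  36  34  35  49  68  69  66  71
208  58  58  22  16  15  15  16  12  13  19  41  54  59
210  46  17  19  24  26  36  41  47  33  18  16  18  28
```

>>> apply_moves(rows=[[[0, 0, 0.006], [0, 0, 0]], [[0, 0, 0.012], [0, 0, 0]], [[0, 0, 0.012], [0, 0, 0]]])

```text
clock: 18.7
tcp_pos: [0.4638, 0.0877, 0.1554]
orientation: [-2.953, -0.504, -0.663]
contact_force: [-8.5, -1.5, 13.1]
grip_width: 0.0264
gripper_force: 83.2
```

```bash
python3 look.py w14 | awk 'NR<3 || ($1>=180&&$1<=210)'
```

```text
F tool [ -2.06  -1.43 -15.46] M tool [ 0.22 -1.1   0.01] tcp rel tip (tool mm) [  2.32   0.38 -45.74] axis err 0.005 w 0.026372605815678206 t 18.7
     234 237 240 243 246 249 252 255 258 261 264 267 270
180 177 178 178 177 176 172 170 175 175 175 172 172 170
182 177 178 178 176 148 106  93 134 165 174 173 173 171
184 175 175 176 131  78  82  90  76  87 166 174 173 173
186 173 173 155  89 123 148 159 131  87 123 174 175 175
188 171 169  96 144 165 161 137 162 156  88 159 177 177
190 169 158 115 164 127  94  60 109 151 137 122 179 178
192 167 140 155 116  44  40  41  41  61 114 114 172 176
194 164 139 121  38  39  37  37  38  37  63  72 122 172
196 162 124  52  39  40  38  33  32  31  33  65 109 149
198 158  89  33  48  74  71  67  68  62  36  52  80  84
200 153  75  64  64  71  73  74  64  69  62  53  82  82
202 132  75  63  83  79  67  69  64  67  71  67  77  80
204  72  79  67  60  78  77  65  78  50  47  57  55  71
206  67  65  72  60  56  44  33  40  48  58  46  49  52
208  66  71  27  16  15  14  15  16  15  21  42  49  49
210  50  21  21  20  25  35  42  49  33  22  16  19  30
```

The force profile fits the spring: 5 N preload at -58 mm, and the stop near -46 mm. One firmer push should force the jaws over the head if they haven't passed it already.

>>> apply_moves(rows=[[[0, 0, 0.005], [0, 0, 0]], [[0, 0, 0.008], [0, 0, 0]], [[0, 0, 0.008], [0, 0, 0]]])

```text
clock: 19.12
tcp_pos: [0.4646, 0.0879, 0.1548]
orientation: [-2.954, -0.504, -0.665]
contact_force: [-23.7, -5.5, 39.7]
grip_width: 0.0266
gripper_force: 86.2
```

```bash
python3 look.py w15 | awk 'NR<3 || ($1>=180&&$1<=200)'
```

```text
F tool [ -4.85  -2.6  -46.29] M tool [ 0.72 -2.07 -0.  ] tcp rel tip (tool mm) [  2.89   0.54 -44.91] axis err 0.0062 w 0.026598288439358683 t 19.125
     234 237 240 243 246 249 252 255 258 261 264 267 270
180 176 177 177 176 165 175 175 174 175 173 172 170 169
182 178 179 178 177 172 154 141 171 175 174 173 172 171
184 177 177 177 148  99  78  78  89 140 175 173 173 173
186 174 175 165  84  87 113 121  90  78 157 173 174 174
188 172 172 105 114 160 168 166 158 121 101 174 176 176
190 170 164  89 161 158 147 124 152 162 101 147 177 177
192 168 140 143 129  70  50  43  69 120 148 125 177 177
194 166 142 144  41  39  40  40  37  35  86  87 140 172
196 164 128  71  36  37  36  32  35  30  44  72  86 148
198 160  91  31  41  58  64  74  65  43  30  55  84 121
200 155  66  52  64  65  66  70  65  59  51  49  82  82
```

Rigid at 46 N, so the nozzle has bottomed out. Ease back to the spring's zero and test gently for a pull, which would show the jaws are latched.

>>> apply_moves(rows=[[[0, 0, -0.02], [0, 0, 0]], [[0, 0, -0.04], [0, 0, 0]], [[0, 0, -0.056], [0, 0, 0]], [[0, 0, -0.056], [0, 0, 0]]])

```text
clock: 19.68
tcp_pos: [0.4588, 0.0859, 0.1659]
orientation: [-2.953, -0.503, -0.662]
contact_force: [-1.6, -0.1, 2.8]
grip_width: 0.0264
gripper_force: 81.9
```

```bash
python3 -c "
from h import *
ff()"
```

```text
F tool [-0.21 -0.41 -3.16] M tool [-0.04 -0.65  0.02] tcp rel tip (tool mm) [  2.08   0.5  -57.55] axis err 0.0048 w 0.026392549843442747 t 19.675
```

>>> apply_moves(rows=[[[0, 0, -0.008], [0, 0, 0]], [[0, 0, -0.008], [0, 0, 0]]])

```text
clock: 19.92
tcp_pos: [0.4573, 0.0856, 0.167]
orientation: [-2.954, -0.504, -0.659]
contact_force: [0.4, -0.6, -3.5]
grip_width: 0.0263
gripper_force: 81.4
```

```bash
python3 -c "
from h import *
ff()"
```

```text
F tool [-1.37  0.74  3.27] M tool [-0.08 -0.65 -0.03] tcp rel tip (tool mm) [  1.04   0.25 -59.16] axis err 0.003 w 0.02630925645246149 t 19.925
```

>>> apply_moves(rows=[[[0, 0, -0.004], [0, 0, 0]], [[0, 0, -0.006], [0, 0, 0]]])

```text
clock: 20.18
tcp_pos: [0.4568, 0.0853, 0.1685]
orientation: [-2.954, -0.504, -0.66]
contact_force: [1.4, 0.2, -5.7]
grip_width: 0.0264
gripper_force: 81.0
```

```bash
python3 -c "
from h import *
ff()"
```

```text
F tool [-1.16  0.23  5.77] M tool [-0.21 -0.56  0.  ] tcp rel tip (tool mm) [  1.15   0.33 -60.75] axis err 0.0031 w 0.026389432712652816 t 20.175
```

A pull of about 3 N appears, so the jaws are latched. Press fully in once more, then settle at about 9 mm in.

>>> apply_moves(rows=[[[0, 0, 0.02], [0, 0, 0]], [[0, 0, 0.04], [0, 0, 0]], [[0, 0, 0.056], [0, 0, 0]], [[0, 0, 0.064], [0, 0, 0]], [[0, 0, 0.064], [0, 0, 0]], [[0, 0, 0.049], [0, 0, 0]], [[0, 0, 0.049], [0, 0, 0]], [[0, 0, 0.049], [0, 0, 0]], [[0, 0, 0.049], [0, 0, 0]]])

```text
clock: 21.3
tcp_pos: [0.4619, 0.0872, 0.1577]
orientation: [-2.954, -0.504, -0.661]
contact_force: [-5.9, -1.6, 7.5]
grip_width: 0.026
gripper_force: 82.7
```

```bash
python3 look.py w16 | awk 'NR<3 || ($1>=180&&$1<=200)'
python3 - <<'E'
from h import *
# knob at rest? compare black bar pixels in scene with first view; tub/wood/tape drift
s=snap('scene','s16');s0=load('pics/scene0.npz')
d=np.abs(s['frame'].astype(int)-s0['frame']).max(2)
for n,(u0,u1,v0,v1) in dict(tub=(140,182,258,298),wood=(147,185,228,260),tape=(280,305,160,184),knob=(238,262,188,210)).items(): print(n,(d[v0:v1,u0:u1]>40).mean().round(3))
E
```

```text
F tool [-2.33 -0.46 -9.41] M tool [ 0.09 -1.11 -0.01] tcp rel tip (tool mm) [  1.54   0.29 -48.72] axis err 0.0037 w 0.026049423826714532 t 21.3
     234 237 240 243 246 249 252 255 258 261 264 267 270
180 177 178 178 176 149 110 100 134 165 174 173 172 172
182 175 175 176 135  77  84  91  78  87 167 173 173 173
184 173 174 160  90 126 151 162 138  92 123 175 175 174
186 170 171 100 141 165 161 141 162 158  88 158 177 176
188 169 163 109 164 157 104  87 109 152 137 122 179 178
190 167 148 154 143  74  42  45  50  74 147 120 176 176
192 164 135 148  43  38  39  39  38  41 118 125 170 172
194 161 127  77  39  39  37  40  33  32  46  71 109 152
196 157 109  34  40  40  39  36  31  30  28  59  81 111
198 153  85  32  51  61  76  72  58  54  34  47  81  83
200 150  83  59  65  67  73  59  72  63  50  47  80  79
tub 0.0
wood 0.0
tape 0.308
knob 0.458
```

```bash
python3 -c "
from bench import job
print(job.hand_in())"
```

```text
the job is handed in; nothing more can be done
None
```

I turned the vent knob to its stop and it sprang back, then snapped the gun onto the nipple. I handed the job in at 21 s, gripping the gun and holding it pressed about 9 mm in at roughly 12 N; depth and snap are inferred from forces, and no verdict was returned.

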